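Set up the calibration shot of a turntable 3D scanner

TASK

Get the desktop 3D scanner ready and start its calibration: lift the large dotted calibration panel off its two hooks on the rack and seat it fully home in the tilted holder on the turntable, centred and with its dots facing out over the holder's front lip. Let go of it, then turn the turntable by its handle a quarter turn counter-clockwise (seen from above) until it sits in its next stop, so that the panel faces the scanner head, and press the start button all the way down. Leave the small panel on its hooks and the other things on the bench where they are.

Things in the scene. Friction and masses are not known exactly. Their poses are not given: they have to be found in the camera images.
- panel_mid (a point): Centre of the large calibration panel, a stiff white plate 150 wide x 115 high x 10 mm thick, about 0.25 kg, black dots on one face. x: thickness, the dotted face looks along -x; y: width; z: up to the top edge, whose middle is free to grip across the thickness. At the start it hangs upright by its two slots on two hooks at one of the rack's two places, dots to the rack's front.
- panel_slot (a point): Centre of the large panel's slot on its +y side, 45 mm along y and 34.5 mm up from its centre (same axes); the other slot is at -45 mm. Slots are upright, 12 wide x 30 mm high, upper end 8 mm below the top edge. A panel comes off its hooks when raised 10 to 24 mm, best 17, and then moved at least 30 mm to the rack's front.
- small_panel_mid (a point): Centre of the small panel: same kind, 112 wide x 75 high x 10 mm, hanging at the rack's other place. To be left there.
- rack: Fixed hook rack; origin on the bench midway under the hooks' valleys; -x its front, y along it. Places at y = +90 and -90 mm, each with two 6 mm wire hooks 90 mm apart. A hook runs forward from the cross bar (x = 65 to 85, z = 252 to 272 mm) to its valley at x = 0, wire top 253 mm high, and ends at x = -14 mm in an upturned tip 10 mm higher. End posts at x = 75, y = +-205 mm.
- holder_seat (a point): Middle of the channel floor of the grey holder on the turntable. Axes as a seated panel's: z up in its plane, 30 degrees back from vertical; y along the 120 mm channel; -x the front. Channel x = -8 to 8 mm; front lip 12 high, flared to 23; back plate 44 high, at |y| = 35 to 60 mm two uprights 70 high, flared back to 82. Seated, a panel rests on floor and back: centre x = 3, y = 0, z = 57.5 mm.
- platter (a joint): Turntable angle, rad: 0 at the loading stop where it starts, grows counter-clockwise seen from above, 1.571 at the scanning stop. An over-centre spring holds it in either stop: about 3 N sideways at the handle moves it out, and past half way it pulls itself on into the other. It cannot turn beyond the stops.
- turn_axis (a point): Axis of the turntable at its top face (42 mm above the bench, plate radius 100 mm); z up, does not move.
- turn_handle (a point): Half-way up the turning handle: a round upright black post 16 mm thick on an arm at the turntable's rim, 140 mm from the axis, in line with the seated panel's width, 65 mm beyond its -y end. The post is free from 48 to 92 mm above the bench; this point is at 72 mm.
- start_top (a point): Centre of the top of the start button, a white round cap 30 mm across on the scanner's base, pressed straight down; 34 mm above the bench.
- start (a joint): Button travel, m: 0 up, 0.006 all the way down (5 N); springs back.
- tower_mid (a point): Centre of a printed tower (60 mm across, 77 high) standing on the bench. To be left.
- jar_mid (a point): Centre of a glue jar with a metal lid (56 mm across, 74 high) standing on the bench. To be left.
There are look-alikes about, which are no part of the job. What is shaped like the part that bears panel_mid but purple or red is not meant.

How it is judged:
By the outcome, as a careful person would: the job done as asked, in the order asked, and still so for the second after the job is handed in, with the robot touching nothing.
It also fails if it takes over 58 s, if anything falls off the work surface, if the arm or the gripper's body presses on something with over 40 N, if the wrist force passes 120 N, or if a joint passes its speed limit or range.

ROBOT

A 6-joint arm with a two-finger parallel gripper is mounted at the origin on the work surface. World frame = base frame: x ahead of the robot, y to its left, z up, the work surface at z = 0. Lengths are in mm, angles in rad, forces in N, time in s.
With the tool pointing down it reaches from about 400 to 925 mm from the base axis. Payload 12.5 kg.
Tool frame: the origin (TCP) lies between the finger pads; the fingertips stand 19 mm ahead of it and the grasp point (between the pads) is the TCP (env.tips_ahead is the distance from the TCP to the fingertips, in mm); z points along the fingers, y is the line along which they close (so a half turn about z gives the same grasp; the last joint's range is limited). The gripper opens to 95 mm and grips with 3 to 60 N. Pads are 20 mm wide; open, the fingers measure 119 mm over their backs; the gripper's body (75 mm by 180 mm) begins 59 mm behind the grasp point.
Start: joints at [-1.383, 0.491, 1.559, -0, 1.092, -0.106], TCP at [181.017, -598.229, 233.661] pointing down, gripper open.
Joint ranges: [-3.1, 3.1], [-0.84, 2.19], [0.05, 2.79], [-1.13, 4.28], [0.06, 2.93], [-2.69, 2.69]. Speed limits (rad/s): [2.22, 2.22, 2.79, 3.14, 3.14, 3.14].

INTERFACE

Orientations are given as [roll, pitch, yaw] about the fixed x, y, z axes, in that order (R = Rz(yaw) Ry(pitch) Rx(roll)).
In Python, from cell import env gives the robot as it stands.
- The arm moves only by the shell command python3 -m crank 'ROWS'. ROWS is JSON, a list of rows, each a list of 5 numbers: the shift along the tool's x, y, z in mm, then the turn about the tool's z in degrees, then the finger opening in mm, from 0 to 95.1. In form: [[dx, dy, dz, yaw, grip], ...]. A call has 1 to 10 rows; each row is the pose to reach, as a shift and turn from the pose commanded when the call began, along the tool's axes at that moment; what a row does not reach only later rows make up. A row lasts 1/12 s, in which the tool goes at most 41.7 mm and 7.16 degrees, less where a joint would pass 70% of its speed; a pose out of reach is approached as far as the arm can. A call with a gripper value outside its range is refused whole. The fingers move at their own pace and stop on an object; the grip force is fixed at half the most. Time passes only in rows, so rows that repeat a pose let the fingers close. It gives the time, the measured TCP pose, the force, the opening and the grip force at its end, in the units of the state.
- env.state(): the state, without advancing time (a new reading comes with each control period).
- env.read_camera(name): name is "side" or "top" or "wrist"; returns a dict with "img" (480x640x3 uint8, blue, green, red), "K" (3x3 intrinsics, pixels), "pose" (4x4, takes a point from camera to world coordinates). Camera axes: x right, y down, z forward; pixel columns grow to the right and rows downward; lengths in mm; the calibration is good to about 2 mm. The wrist camera is an equidistant fisheye: a pixel r from the principal point sees the ray r / f radians off the axis. A picture is of the moment at which its call begins. There is no depth.
- env.job_done(): hands the job in; it is judged then, once.
The state is a dict: "t": time; "joints": joint angles; "qvel": joint speeds; "tau": joint torques, N m; "eef_pos": TCP position; "tcp_rot": TCP orientation; "ft_force": force on the tool from outside, world axes, zero at the start; "moment": the same for the moment, N m; "opening": opening from 0.0 (shut) to 1.0 (fully open); "grip_force": force on a finger pad.
Only numpy, scipy, OpenCV 4.12 (cv2) and the standard library are available. Lean on these libraries where they do the work, as an engineer would, in place of code of your own. Each camera call takes 0.05 s, during which the arm holds its last target. There are 200 camera calls.

## Working session

There is one attempt and no reset: what is moved stays moved. The work goes in short steps, Python scripts to look and compute and a shell command to move; the robot and the scene stay as the last step left them, time stands still between calls to the robot, and variables do not carry over. Pictures are saved under pics/ and viewed, at most 10 in all, crops included, and the job is handed in when it is done.

```bash
ls; mkdir -p pics; python3 - <<'E'
from cell import env
import cv2,numpy as np
print(env.state()); print(env.tips_ahead)
ims=[]
for n in ["side","top","wrist"]:
    c=env.read_camera(n); cv2.imwrite(f"pics/{n}0.png",c["img"]); print(n,c["K"].tolist(),np.round(c["pose"],4).tolist())
    np.savez(f"pics/{n}0.npz",**c)
E
```

```text
pics
{'t': 0.0, 'joints': array([-1.38262249e+00,  4.91581693e-01,  1.55943943e+00, -8.87467458e-06,
        1.09166657e+00, -1.05586921e-01]), 'qvel': array([-1.10712542e-03, -5.44736375e-04, -4.52281549e-05,  2.59771888e-04,
        3.89486488e-04, -2.38102189e-04]), 'tau': array([ 3.31413859e-03, -6.12633419e+01, -2.58174831e+01,  6.93376316e-02,
        4.83759586e-02, -1.19252545e-04]), 'eef_pos': array([ 180.9595098 , -598.01107731,  233.05142777]), 'tcp_rot': array([-3.14050289e+00, -1.07579561e-04,  2.93764796e-01]), 'ft_force': array([ 0.29288394, -0.45380801, -1.09232412]), 'moment': array([ 0.02179076, -0.04689415,  0.00294732]), 'grip_force': 0.0, 'opening': 0.9973105722876826}
19.0
side [[587.3524535335131, 0.0, 307.484375209352], [0.0, 587.3524535335131, 236.06489497284676], [0.0, 0.0, 1.0]] [[-0.9383, 0.2288, -0.2595, 818.4546], [0.3456, 0.5848, -0.7339, 1252.5432], [-0.0162, -0.7782, -0.6278, 1079.9729], [0.0, 0.0, 0.0, 1.0]]
top [[458.6135091017278, 0.0, 320.4430522224869], [0.0, 458.6135091017278, 243.09192864341583], [0.0, 0.0, 1.0]] [[0.0246, -0.9828, 0.1833, 218.4609], [-0.9996, -0.0217, 0.0173, 194.355], [-0.0131, -0.1836, -0.9829, 1279.7309], [0.0, 0.0, 0.0, 1.0]]
wrist [[371.64829954431775, 0.0, 315.2314581487843], [0.0, 371.64829954431775, 235.43206861220006], [0.0, 0.0, 1.0]] [[0.2888, -0.916, -0.2785, 258.888], [-0.9574, -0.2766, -0.0828, -573.5759], [-0.0012, 0.2905, -0.9569, 383.934], [0.0, 0.0, 0.0, 1.0]]
```

View pics/top0.png

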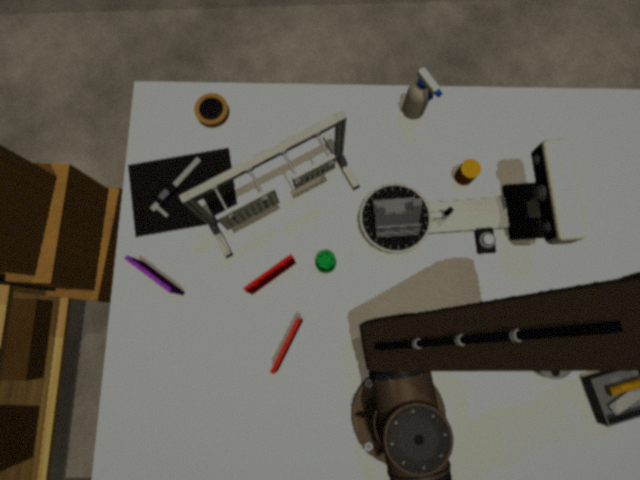

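View pics/side0.png

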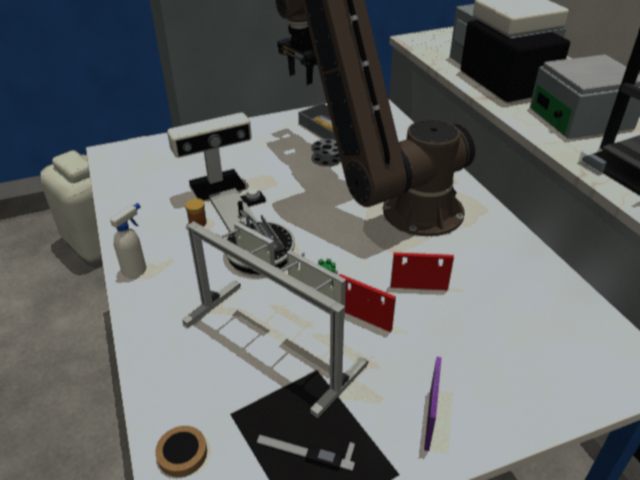

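Top view: the rack runs (185,195)–(345,118) with its front towards the robot. There is a wider panel at (250,212) and a narrower one at (313,178). The turntable is at (394,217), the handle near (447,211), the button at (487,240), the jar at (467,172) and the green tower at (325,261). The red and purple plates are look-alikes. I'll check with an enlarged crop.

```bash
cat > h.py <<'E'
import numpy as np,cv2
from cell import env
def ray(c,u,v):
    K,P=c["K"],c["pose"]; return P[:3,3],P[:3,:3]@np.array([(u-K[0,2])/K[0,0],(v-K[1,2])/K[1,1],1.])
def wray(c,u,v):
    K,P=c["K"],c["pose"]; d=np.array([u-K[0,2],v-K[1,2]]);r=np.hypot(*d);t=r/K[0,0]
    return P[:3,3],P[:3,:3]@np.array([*(d/max(r,1e-9)*np.sin(t)),np.cos(t)])
def onz(r,z): o,d=r; return o+d*(z-o[2])/d[2]
def ld(n): return dict(np.load(f"pics/{n}.npz"))
def proj(c,p):
    q=np.linalg.inv(c["pose"])@np.append(p,1); w=c["K"]@q[:3]; return w[:2]/w[2]
def wproj(c,p):
    q=(np.linalg.inv(c["pose"])@np.append(p,1))[:3];r=np.hypot(q[0],q[1]);t=np.arctan2(r,q[2])*c["K"][0,0]
    return c["K"][:2,2]+q[:2]/r*t
E
python3 - <<'E'
from h import *
c=ld("top0"); im=c["img"]
cv2.imwrite("pics/top0c.png",cv2.resize(im[95:270,175:510],(800,418),interpolation=cv2.INTER_CUBIC))
for n,u,v,z in [("barL",185,195,272),("barR",345,118,272),("pL",223,226,261),("pR",278,202,261),("table",394,217,42),("handle",447,211,92),("button",487,240,34),("tower",325,261,77),("jar",467,172,74)]:
    print(n,onz(ray(c,u,v),z).round(0))
E
```

```text
barL [511. 525. 272.]
barR [707. 162. 272.]
pL [443. 436. 261.]
pR [502. 312. 261.]
table [527.  14.  42.]
handle [ 534. -119.   92.]
button [ 470. -242.   34.]
tower [395. 202.  77.]
jar [ 650. -181.   74.]
```

View pics/top0c.png

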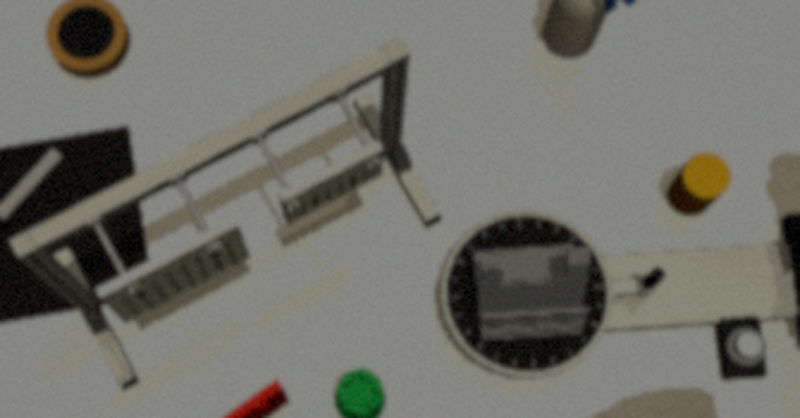

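The crop shows the wide dotted white panel with its top edge from (103,292) to (240,232). The narrow one is at (330,185). The bar runs (16,247)–(402,50). The holder is on the turntable, opening towards the robot, and the handle's top is near (655,275).

```bash
python3 - <<'E'
from h import *
c=ld("top0"); 
def P(u,v,z): return onz(ray(c,175+u/2.388,95+v/2.388),z)
bl,br=P(16,247,272),P(402,50,272); d=bl-br; L=np.hypot(*d[:2]); ey=d/L; ex=np.array([ey[1],-ey[0],0]) 
print("bar",bl.round(),br.round(),L, "ey",ey.round(3),"yaw",np.degrees(np.arctan2(ex[1],ex[0])))
o=(bl+br)/2-75*ex; o[2]=0; print("rack o",o.round(),"large mid",(o+90*ey).round())
a,b=P(103,292,261),P(240,232,261); print("panel",a.round(),b.round(),((a+b)/2).round(),np.linalg.norm(a-b), np.degrees(np.arctan2((a-b)[1],(a-b)[0]))-90)
a,b=P(282,203,261),P(381,152,261); print("small",a.round(),b.round(),np.linalg.norm(a-b))
# holder/handle
print("table",P(523,293,42),"handle",P(655,273,92))
s=ld("side0")
for n,p in [("rack large top",o+90*ey+[0,0,261]),("bl",bl),("br",br),("table",P(523,293,42)),("handle",P(655,273,92)),("button",np.array([470,-242,34]))]: print(n,proj(s,p).round())
E
```

```text
bar [503. 532. 272.] [712. 166. 272.] 421.6400428744158 ey [-0.496  0.868  0.   ] yaw 29.721617919394365
rack o [543. 312.   0.] large mid [498. 390.   0.]
panel [463. 448. 261.] [526. 319. 261.] [495. 384. 261.] 143.36304204417675 25.830685543676495
small [556. 279. 261.] [610. 184. 261.] 109.50318691444026
table [525.26793964  14.30759496  42.        ] handle [ 538.93221268 -125.31413904   92.        ]
rack large top [315. 264.]
bl [339. 307.]
br [192. 222.]
table [259. 242.]
handle [239. 201.]
button [253. 192.]
```

```bash
cat >> h.py <<'E'
def to(p,yaw=None):
    "tool-axis shift and turn from the current pose to world p (mm), yaw deg"
    s=env.state(); R=cv2.Rodrigues(np.zeros(3))[0]
    from scipy.spatial.transform import Rotation as Q
    R=Q.from_euler("xyz",s["tcp_rot"]).as_matrix(); d=R.T@(np.array(p)-s["eef_pos"])
    y=0 if yaw is None else -((yaw-np.degrees(s["tcp_rot"][2])+180)%360-180)
    print("to",np.round(p,1),"rows",d.round(1),round(y,1),"at",s["eef_pos"].round(1),np.degrees(s["tcp_rot"]).round(1),"t",round(s["t"],2),"F",s["ft_force"].round(1),"open",round(s["opening"]*95.1,1),"grip",round(s["grip_force"],1))
E
python3 - <<'E'
from h import *
c,s=ld("top0"),ld("side0")
for z in (150,200,250,300,350): print(z,onz(ray(c,563,190),z).round(),proj(s,onz(ray(c,563,190),z)).round())
to([480,-330,480],60); to([500,0,480],100); to([497,387,400],119.7)
E
```

```text
150 [ 580. -399.  150.] [203. 142.]
200 [ 564. -373.  200.] [207. 131.]
250 [ 548. -347.  250.] [212. 119.]
300 [ 532. -320.  300.] [218. 107.]
350 [ 516. -294.  350.] [224.  94.]
to [ 480 -330  480] rows [ 363.9 -170.2 -246.6] -43.2 at [ 181.  -598.1  233.2] [-180.    -0.    16.8] t 0.15 F [-0.7  0.3  0.4] open 95.1 grip 0.0
to [500   0 480] rows [ 478.6 -480.3 -246.4] -83.2 at [ 181.  -598.1  233.2] [-180.    -0.    16.8] t 0.15 F [-0.7  0.3  0.4] open 95.1 grip 0.0
to [497 387 400] rows [ 587.7 -851.5 -166.1] -102.9 at [ 181.  -598.1  233.2] [-180.    -0.    16.8] t 0.15 F [-0.7  0.3  0.4] open 95.1 grip 0.0
```

```bash
python3 -m crank '[[0,0,-40,0,95],[20,-10,-80,-5,95],[60,-30,-120,-10,95],[100,-50,-150,-15,95],[150,-75,-185,-20,95],[200,-95,-220,-25,95],[250,-120,-245,-30,95],[300,-145,-245,-36,95],[364,-170,-245,-43,95],[364,-170,-245,-43,95]]'; python3 - <<'E'
from h import *
to([500,0,450],100); to([497,387,400],119.7)
E
```

```text
t: 0.98
eef_pos: [412.6, -387.8, 460.8]
tcp_rot: [3.141, 0.0, 1.052]
ft_force: [0.5, 0.1, -0.4]
opening: 0.999
grip_force: 0.0
to [500   0 450] rows [ 380.1 -116.4   10.6] -39.7 at [ 412.6 -387.8  460.8] [180.    0.   60.3] t 0.98 F [ 0.5  0.1 -0.4] open 95.0 grip 0.0
to [497 387 400] rows [ 714.6 -311.    60.3] -59.4 at [ 412.6 -387.8  460.8] [180.    0.   60.3] t 0.98 F [ 0.5  0.1 -0.4] open 95.0 grip 0.0
```

```bash
python3 -m crank '[[60,-10,0,-5,95],[100,-25,0,-10,95],[140,-40,0,-14,95],[180,-50,0,-19,95],[220,-65,0,-24,95],[260,-80,0,-29,95],[300,-90,0,-34,95],[340,-105,0,-38,95],[380,-116,0,-40,95],[380,-116,0,-40,95]]'; python3 - <<'E'
from h import *
c=env.read_camera("wrist"); cv2.imwrite("pics/w1.png",c["img"]); np.savez("pics/w1.npz",**c)
for n,p in [("axis",[525,14,42]),("handle",[539,-125,92])]: print(n,wproj(c,np.array(p,float)).round(),)
to([497,387,400],119.7)
E
```

```text
t: 1.82
eef_pos: [502.3, 1.0, 459.9]
tcp_rot: [3.141, -0.001, 1.747]
ft_force: [0.5, -0.2, -0.3]
opening: 1.002
grip_force: 0.0
axis [332. 175.]
handle [325. 271.]
to [497 387 400] rows [379.4  61.4  60.3] -19.6 at [502.8   2.7 459.8] [ 1.800e+02 -1.000e-01  1.001e+02] t 1.87 F [-0.5  1.6 -0.5] open 95.0 grip 0.0
```

View pics/w1.png

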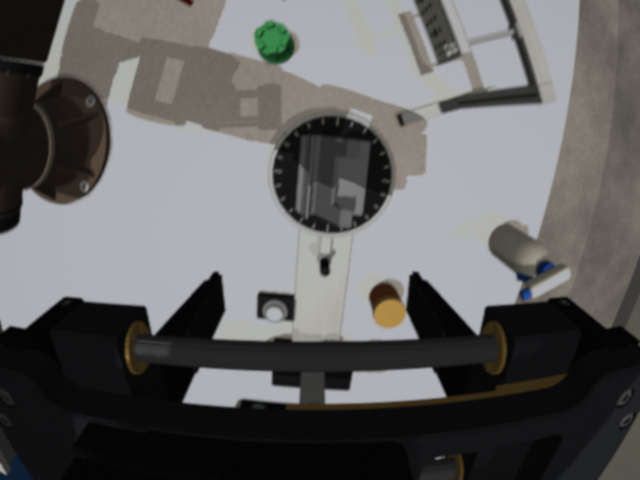

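Wrist view: turntable disc at (332,175), handle top at (325,266), button at (275,310), jar at (387,303) and tower at (273,42). I'll enlarge the holder.

```bash
python3 - <<'E'
from h import *
c=ld("w1"); im=c["img"][105:285,260:410]
cv2.imwrite("pics/w1c.png",cv2.convertScaleAbs(cv2.resize(im,(500,600),interpolation=cv2.INTER_CUBIC),alpha=1.5))
E
```

```text
(no output)
```

View pics/w1c.png

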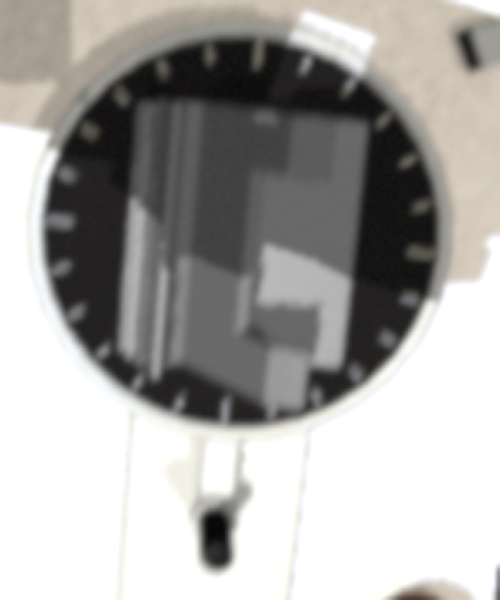

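```bash
python3 -m crank '[[40,7,0,-2,70],[80,13,0,-4,70],[120,20,0,-6,70],[160,26,0,-8,70],[200,33,0,-11,70],[240,39,20,-13,70],[280,46,40,-15,70],[320,52,60,-17,70],[360,58,60,-20,70],[379,61,60,-20,70]]'; python3 -m crank '[[0,0,0,0,70],[0,0,0,0,70]]'; python3 - <<'E'
from h import *
c=env.read_camera("wrist"); cv2.imwrite("pics/w2.png",c["img"]); np.savez("pics/w2.npz",**c)
to([497,387,400],119.7)
E
```

```text
t: 2.7
eef_pos: [496.7, 384.1, 397.7]
tcp_rot: [-3.138, -0.0, 2.096]
ft_force: [0.3, -0.1, 0.8]
opening: 0.739
grip_force: 0.0
t: 2.87
eef_pos: [497.2, 382.4, 398.8]
tcp_rot: [-3.14, 0.0, 2.094]
ft_force: [-0.2, 0.3, 0.0]
opening: 0.734
grip_force: 0.0
to [497 387 400] rows [ 5.1  2.4 -0.6] 0.2 at [497.5 381.4 399.4] [-179.9    0.   119.9] t 2.92 F [-0.2 -0.8 -0.5] open 69.7 grip 0.0
```

View pics/w2.png

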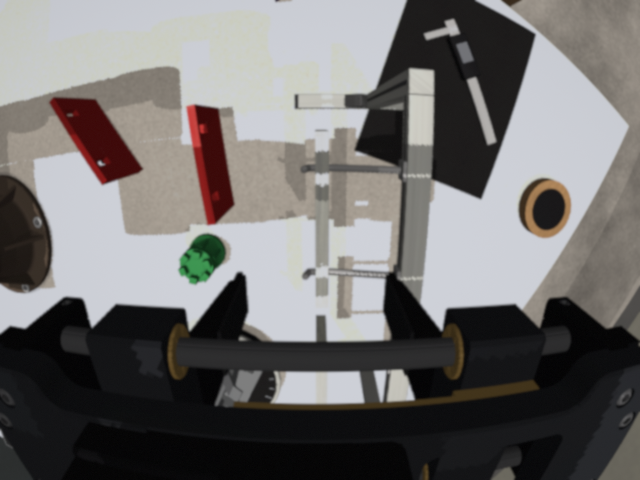

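The wrist view shows the large panel's top edge as the pale strip at x≈322, y≈130–300, with its hooks at rows 168 and 273. The rack bar is at x≈418. The red plates and tower stand clear.

```bash
python3 - <<'E'
from h import *
c=ld("w2"); g=cv2.cvtColor(c["img"],cv2.COLOR_BGR2GRAY)
for v in (150,190,215,240): print(v,g[v,302:346].tolist())
print(g[115:335:3,321].tolist())
for n,u,v,z in [("top150",322,150,261),("top250",322,250,261),("hookA",309,168,262),("hookB",309,273,262),("barfar",421,90,272),("barnear",415,250,272)]:
    print(n,onz(wray(c,u,v),z).round(1))
E
```

```text
150 [129, 129, 131, 139, 149, 154, 156, 156, 155, 156, 156, 160, 168, 182, 194, 194, 185, 184, 185, 176, 171, 175, 185, 192, 190, 177, 163, 157, 151, 141, 132, 128, 127, 127, 127, 128, 128, 127, 125, 123, 123, 123, 125, 130]
190 [125, 127, 129, 135, 146, 156, 159, 159, 158, 156, 152, 149, 140, 126, 114, 108, 104, 101, 102, 105, 109, 110, 109, 108, 106, 110, 121, 139, 142, 135, 127, 125, 125, 124, 123, 124, 124, 125, 125, 126, 126, 126, 126, 131]
215 [181, 183, 185, 184, 177, 168, 160, 155, 153, 152, 153, 151, 147, 144, 143, 141, 141, 141, 146, 150, 153, 151, 149, 148, 147, 144, 139, 133, 130, 128, 128, 128, 129, 129, 130, 129, 127, 127, 128, 129, 129, 127, 127, 134]
240 [209, 209, 209, 210, 210, 209, 209, 210, 209, 209, 209, 206, 197, 177, 157, 146, 144, 147, 150, 151, 151, 149, 147, 148, 150, 156, 173, 193, 205, 208, 208, 208, 207, 207, 207, 207, 207, 208, 209, 208, 208, 208, 208, 208]
[208, 209, 209, 209, 207, 157, 203, 204, 204, 205, 204, 203, 150, 105, 104, 104, 103, 103, 103, 112, 190, 203, 204, 188, 128, 105, 105, 105, 112, 147, 150, 150, 150, 150, 151, 151, 150, 151, 151, 150, 150, 151, 150, 149, 149, 147, 148, 148, 147, 156, 172, 204, 208, 208, 183, 148, 148, 149, 147, 146, 161, 204, 206, 206, 207, 209, 202, 101, 81, 81, 82, 81, 79, 77]
top150 [468.8 440.8 261. ]
top250 [509.7 370.4 261. ]
hookA [467.1 423.7 262. ]
hookB [510.4 347.7 262. ]
barfar [508.9 519.9 272. ]
barnear [573.2 411.  272. ]
```

```bash
python3 - <<'E'
from h import *
c=ld("w2"); im=c["img"][110:350,280:440]
cv2.imwrite("pics/w2c.png",cv2.resize(im,(400,600),interpolation=cv2.INTER_CUBIC))
E
```

```text
(no output)
```

View pics/w2c.png

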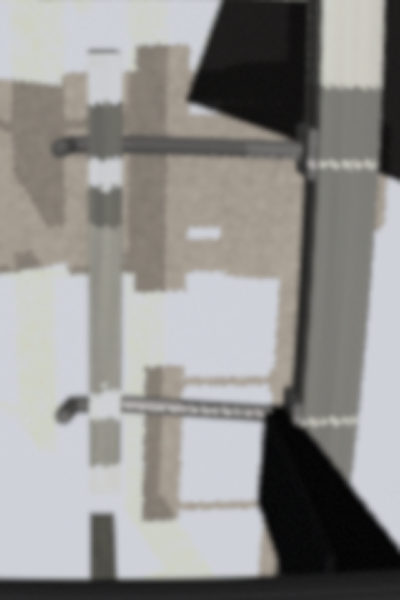

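```bash
python3 - <<'E'
from h import *
c=ld("w2"); a,b=onz(wray(c,322,130),261),onz(wray(c,321.5,315),261); m=(a+b)/2; d=a-b
print(a,b,m,np.hypot(*d[:2]),np.degrees(np.arctan2(d[1],d[0]))-90)
h=(onz(wray(c,330,168.5),255)+onz(wray(c,330,272.3),255))/2; print("hooks mid",h)
y=np.degrees(np.arctan2(d[1],d[0]))
to([*m[:2],300],y)
E
```

```text
[461.04236413 454.28060898 261.        ] [540.01379556 317.65032921 261.        ] [500.52807985 385.9654691  261.        ] 157.8110272831138 30.027638709627837
hooks mid [504.49654905 392.75430217 255.        ]
to [500.5 386.  300. ] rows [ 2.5  5.  99.4] -0.2 at [497.5 381.4 399.4] [-179.9    0.   119.9] t 2.92 F [-0.2 -0.8 -0.5] open 69.7 grip 0.0
```

```bash
python3 -m crank '[[6,5,35,0,70],[6,5,70,0,70],[6,5,100,0,70],[6,5,125,0,70],[6,5,140,0,70],[6,5,148,0,70],[6,5,148,0,70],[6,5,148,0,70]]'; python3 - <<'E'
from h import *
c=env.read_camera("wrist"); cv2.imwrite("pics/w3.png",c["img"]); np.savez("pics/w3.npz",**c)
to([498.5,389.5,250],120)
E
```

```text
t: 3.58
eef_pos: [499.5, 388.5, 252.8]
tcp_rot: [3.141, 0.0, 2.091]
ft_force: [-0.1, 0.3, -0.4]
opening: 0.739
grip_force: 0.0
to [498.5 389.5 250. ] rows [ 1.2 -0.6  3.3] -0.2 at [499.6 388.7 253.3] [179.9   0.  119.8] t 3.63 F [0.8 0.5 0.4] open 70.1 grip 0.0
```

View pics/w3.png

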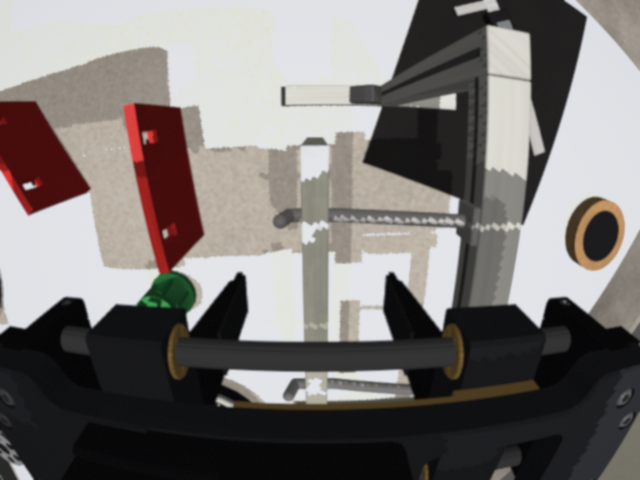

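The panel strip (x≈315) sits midway between the fingers. Its far end is at v≈145 and the hooks are at v≈216 and 385. Next I'll work out where the TCP is along the edge.

```bash
python3 - <<'E'
from h import *
c=ld("w3"); t=env.state()["eef_pos"]; ey=np.array([-.5,.866,0]); ex=np.array([.866,.5,0])
for n,u,v,z in [("end",315,146,261),("hkA",330,216,256),("hkB",330,384,256),("edge200",315,250,261)]:
    p=onz(wray(c,u,v),z)-t; print(n,(p@ey).round(1),(p@ex).round(1))
E
```

```text
end 75.6 -0.5
hkA 46.8 5.5
hkB -39.7 6.5
edge200 33.8 -0.7
```

```bash
python3 -m crank '[[0,0,0,0,30],[0,0,0,0,5],[0,0,0,0,5],[0,0,0,0,5],[0,0,0,0,5],[0,0,0,0,5],[0,0,0,0,5]]'; python3 -m crank '[[0,0,-4,0,5],[0,0,-8,0,5],[0,0,-12,0,5],[0,0,-17,0,5],[0,0,-17,0,5],[0,0,-17,0,5]]'
```

```text
t: 4.22
eef_pos: [498.9, 389.1, 251.9]
tcp_rot: [-3.142, 0.0, 2.092]
ft_force: [0.0, 0.1, 0.7]
opening: 0.304
grip_force: 0.0
t: 4.72
eef_pos: [499.0, 389.0, 269.1]
tcp_rot: [3.141, 0.0, 2.091]
ft_force: [0.0, 0.0, -2.6]
opening: 0.101
grip_force: 30.0
```

```bash
python3 - <<'E'
from h import *
c=env.read_camera("wrist"); cv2.imwrite("pics/w4.png",c["img"]); np.savez("pics/w4.npz",**c)
o=ld("w3"); s=env.state(); t=s["eef_pos"]
for k in (o,c):
    print(cv2.cvtColor(k["img"],cv2.COLOR_BGR2GRAY)[130:170,308:322].mean(1).round().astype(int).tolist(), cv2.cvtColor(k["img"],cv2.COLOR_BGR2GRAY)[155:160,290:345].mean(0).round().astype(int).tolist())
ey=np.array([-.5,.866,0])
for v in range(136,162,2): # height above TCP if the end lies 75.6 along ey
    O,d=wray(c,315,v); k=((t+75.3*ey-O)@ey)/(d@ey); print(v,(O+k*d-t)[2].round(1),end="; ")
E
```

```text
[227, 227, 228, 228, 228, 226, 209, 158, 108, 92, 90, 89, 89, 92, 115, 161, 203, 223, 227, 227, 227, 227, 227, 227, 227, 227, 228, 228, 229, 229, 229, 229, 229, 229, 229, 229, 229, 229, 229, 229] [144, 145, 146, 148, 150, 153, 162, 173, 182, 190, 204, 219, 226, 228, 228, 228, 228, 228, 228, 228, 228, 228, 228, 228, 228, 228, 228, 228, 228, 228, 228, 228, 228, 228, 229, 229, 228, 224, 211, 192, 178, 164, 152, 146, 145, 144, 144, 145, 146, 147, 146, 145, 145, 143, 142]
[221, 222, 221, 221, 221, 221, 215, 187, 143, 107, 95, 93, 93, 93, 100, 126, 167, 198, 209, 210, 211, 211, 211, 211, 210, 210, 210, 210, 210, 210, 210, 210, 210, 209, 209, 209, 209, 209, 209, 209] [138, 139, 140, 141, 143, 149, 159, 169, 174, 176, 177, 182, 193, 204, 209, 210, 210, 210, 211, 210, 210, 209, 208, 208, 208, 209, 211, 212, 212, 211, 209, 207, 206, 205, 206, 210, 214, 215, 204, 184, 166, 151, 142, 139, 138, 138, 139, 140, 141, 140, 140, 139, 137, 136, 135]
136 -151.9; 138 -101.4; 140 -65.3; 142 -38.2; 144 -17.2; 146 -0.3; 148 13.5; 150 25.0; 152 34.7; 154 43.0; 156 50.3; 158 56.6; 160 62.2;
```

```bash
python3 -m crank '[[0,0,-3,0,5],[0,0,-6,0,5],[0,0,-6,0,5],[0,-8,-6,0,5],[0,-16,-6,0,5],[0,-26,-6,0,5],[0,-40,-6,0,5],[0,-60,-6,0,5],[0,-75,-6,0,5],[0,-75,-6,0,5]]'; python3 - <<'E'
from h import *
c=env.read_camera("side"); cv2.imwrite("pics/s5.png",c["img"]); np.savez("pics/s5.npz",**c)
to([400,200,360],95.6)
t=env.state()["eef_pos"]; ey=np.array([-.5,.866,0])
for e in (75,-75): print(proj(c,t+e*ey+[0,0,8]), proj(c,t+e*ey+[0,0,-107]))
cv2.imwrite("pics/s5c.png",cv2.resize(c["img"][180:380,200:400],(600,600),interpolation=cv2.INTER_CUBIC))
E
```

```text
t: 5.6
eef_pos: [431.2, 350.3, 275.2]
tcp_rot: [-3.14, 0.0, 2.092]
ft_force: [-0.6, -0.5, -2.0]
opening: 0.107
grip_force: 30.0
to [400 200 360] rows [-114.8 -103.5  -84.6] 24.2 at [432.6 351.1 275.4] [180.    0.  119.8] t 5.65 F [ 0.8  0.9 -2.3] open 9.8 grip 30.0
[365.56921288 252.32183553] [363.17858727 291.97704491]
[310.09049057 224.7987551 ] [310.75156401 263.70910892]
```

View pics/s5c.png

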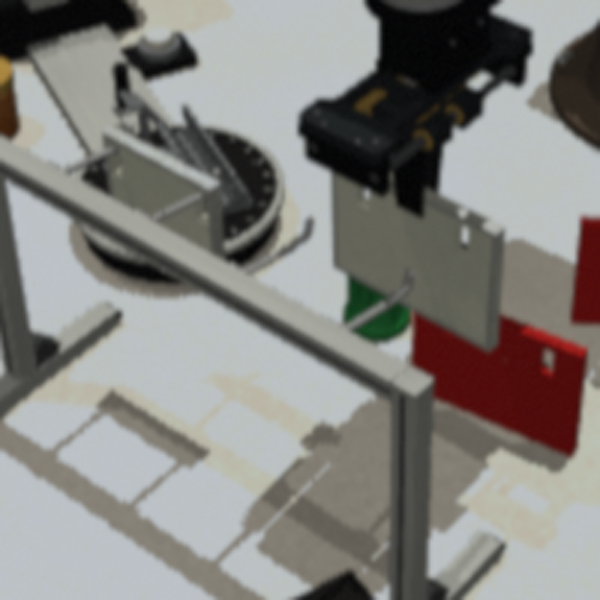

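The side view shows the panel in the gripper, free of the hooks and with its dots away from this camera. Its back-face corners are near crop (490,224), (490,347) and (333,270). It looks lower in the fingers and perhaps slightly tilted, so I'll measure it in its own plane.

```bash
cat >> h.py <<'E'
def inplane(c,u,v,t,yaw,off=5.):
    "ray onto panel's back face (rack/holder yaw deg): (y along, z) rel to TCP"
    a=np.radians(yaw); ex=np.array([np.cos(a),np.sin(a),0]); ey=np.array([-np.sin(a),np.cos(a),0])
    O,d=ray(c,u,v); k=((t+off*ex-O)@ex)/(d@ex); p=O+k*d-t; return p@ey,p[2]
E
python3 - <<'E'
from h import *
c=ld("s5"); s=env.state(); t=s["eef_pos"]; g=cv2.cvtColor(c["img"],cv2.COLOR_BGR2GRAY).astype(int)
for u in range(315,363,5): print(u,g[264:304,u].tolist())
print("top");
for u in range(348,364,3): print(u,g[240:262,u].tolist())
print("row")
for v in (250,258,264): print(v,g[v,305:318].tolist(),)
for v in (265,280,290): print(v,g[v,355:372].tolist())
for p in [(363.3,253.5),(363.3,295.7),(311,269.5),(311,239.5)]: print(p,np.round(inplane(c,*p,t,29.8),1))
E
```

```text
315 [100, 101, 100, 100, 99, 99, 105, 126, 143, 146, 147, 147, 146, 147, 147, 144, 130, 106, 84, 73, 68, 64, 68, 94, 124, 142, 152, 160, 163, 164, 165, 165, 165, 161, 142, 109, 80, 65, 53, 62]
320 [99, 99, 99, 99, 100, 101, 100, 99, 92, 77, 58, 42, 38, 39, 39, 40, 41, 43, 46, 56, 85, 115, 124, 104, 75, 58, 51, 66, 104, 141, 158, 163, 164, 164, 165, 164, 158, 138, 104, 78]
325 [100, 100, 100, 99, 99, 100, 100, 101, 100, 99, 97, 88, 72, 53, 44, 46, 58, 86, 114, 120, 98, 68, 51, 49, 51, 53, 54, 50, 51, 71, 112, 148, 163, 163, 164, 165, 164, 165, 163, 156]
330 [98, 98, 99, 99, 99, 99, 100, 100, 100, 99, 100, 99, 96, 88, 84, 87, 89, 77, 56, 42, 39, 40, 41, 44, 48, 52, 52, 51, 81, 135, 175, 190, 191, 187, 177, 168, 165, 164, 164, 164]
335 [99, 99, 100, 100, 98, 92, 86, 83, 80, 79, 84, 97, 101, 90, 88, 93, 91, 81, 69, 62, 60, 61, 60, 59, 71, 101, 140, 171, 184, 188, 191, 191, 190, 183, 166, 149, 145, 148, 151, 153]
340 [95, 95, 95, 95, 96, 96, 97, 98, 98, 99, 99, 98, 98, 98, 98, 99, 98, 97, 96, 88, 75, 57, 41, 34, 34, 32, 32, 33, 33, 33, 32, 33, 33, 31, 32, 33, 33, 35, 56, 98]
345 [94, 94, 
[... 1131 characters left out ...]
57, 116, 93, 98, 102, 93, 89, 93, 93, 94, 93]
363 [192, 191, 192, 192, 191, 191, 191, 191, 191, 192, 191, 188, 177, 170, 177, 178, 165, 131, 98, 89, 90, 89]
row
250 [191, 192, 191, 192, 184, 152, 104, 94, 97, 99, 99, 100, 100]
258 [190, 191, 191, 192, 188, 163, 110, 92, 98, 99, 99, 99, 99]
264 [191, 192, 192, 191, 189, 169, 113, 92, 98, 100, 100, 101, 98]
265 [96, 95, 95, 95, 94, 93, 94, 95, 88, 79, 77, 81, 94, 117, 124, 124, 124]
280 [99, 99, 100, 99, 97, 96, 94, 86, 77, 78, 83, 95, 119, 126, 125, 124, 125]
290 [96, 96, 98, 98, 99, 99, 94, 81, 77, 79, 74, 54, 36, 31, 31, 33, 31]
(363.3, 253.5) [73.   7.2]
(363.3, 295.7) [  79.4 -111.7]
(311, 269.5) [ -70.5 -119.3]
(311, 239.5) [-69.  -27.9]
```

```bash
python3 -m crank '[[-25,-15,-5,2,5],[-60,-35,-15,5,5],[-95,-55,-15,8,5],[-130,-75,-15,11,5],[-165,-95,-15,14,5],[-200,-116,-15,17,5],[-235,-137,-15,20,5],[-265,-155,-15,22,5],[-290,-169,-15,24,5],[-299,-174,-15,24,5]]'; python3 -m crank '[[0,0,0,0,5],[0,0,0,0,5],[0,0,0,0,5]]';  python3 - <<'E'
from h import *
c=env.read_camera("wrist"); np.savez("pics/w6.npz",**c)
to([570,19,287],95.6)
E
```

```text
t: 6.48
eef_pos: [432.0, 2.7, 290.1]
tcp_rot: [3.141, 0.001, 1.668]
ft_force: [0.5, -0.3, -3.1]
opening: 0.106
grip_force: 30.0
t: 6.73
eef_pos: [431.9, 6.6, 289.9]
tcp_rot: [3.142, -0.0, 1.673]
ft_force: [-0.2, 0.8, -2.0]
opening: 0.1
grip_force: 30.0
to [570  19 287] rows [ -2.1 138.7   2.9] 0.3 at [431.8   6.8 289.9] [180.   -0.   95.9] t 6.78 F [ 0.7  0.3 -2.2] open 9.9 grip 30.0
```

```bash
python3 -m crank '[[0,30,0,0,5],[0,65,0,0,5],[0,100,0,0,5],[-2,125,0,0,5],[-2,138,0,0,5],[-2,138,0,0,5],[-2,138,0,0,5],[-2,138,0,0,5]]';  python3 - <<'E'
from h import *
c=env.read_camera("wrist"); np.savez("pics/w7.npz",**c); a=ld("w6")
m=[]
for k in (a,c):
    u,v=wproj(k,np.array([510,12,75.])); print(u,v)
    u0,v0=int(u)-80,max(0,min(240,int(v)-120)); u0=max(0,min(480,u0)); print("crop",u0,v0)
    m.append(cv2.resize(k["img"][v0:v0+240,u0:u0+160],(400,600),interpolation=cv2.INTER_CUBIC))
cv2.imwrite("pics/m67.png",cv2.convertScaleAbs(np.hstack(m),alpha=1.4)); to([570,19,287],95.6)
E
```

```text
t: 7.45
eef_pos: [568.4, 18.7, 289.7]
tcp_rot: [-3.141, -0.0, 1.674]
ft_force: [0.0, 0.1, -1.6]
opening: 0.102
grip_force: 30.0
392.6008002104654 211.94045460036537
crop 312 91
258.58551907606494 209.98990447159372
crop 178 89
to [570  19 287] rows [0.4 1.7 3. ] 0.3 at [568.3  18.4 290. ] [-180.     0.    95.9] t 7.5 F [-0.1  0.4 -2.3] open 9.9 grip 30.0
```

View pics/m67.png

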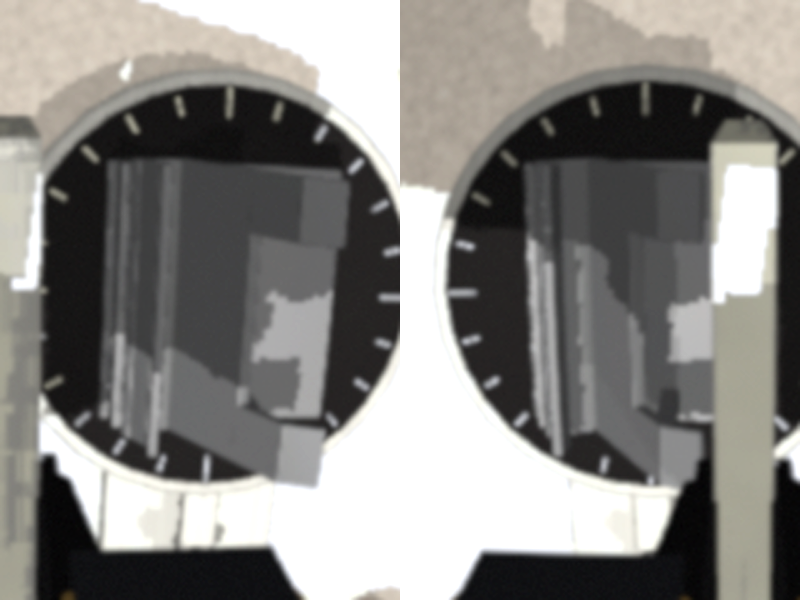

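```bash
python3 - <<'E'
from h import *
A,B=ld("w6"),ld("w7")
ax=np.array([525.3,14.3,0]); ps=np.radians(5.6); X=np.array([np.cos(ps),np.sin(ps),0]);Y=np.array([-np.sin(ps),np.cos(ps),0])
def tri(a,b,n=""):
    o1,d1=wray(A,312+a[0]/2.5,91+a[1]/2.5); o2,d2=wray(B,178+(b[0]-400)/2.5,89+b[1]/2.5)
    d1/=np.linalg.norm(d1);d2/=np.linalg.norm(d2)
    k=np.linalg.lstsq(np.stack([d1,-d2],1),o2-o1,rcond=None)[0]; p=o1+k[0]*d1;q=o2+k[1]*d2;m=(p+q)/2-ax
    print(n,"X",(m@X).round(1),"Y",(m@Y).round(1),"Z",m[2].round(1),"gap",np.linalg.norm(p-q).round(1))
print(A["pose"][:3,3],B["pose"][:3,3])
tri((165,160),(540,160),"rim far 165-540"); tri((182,160),(553,160),"rim inner far"); tri((153,455),(557,455),"rim near")
tri((107,160),(525,160),"front far 107-525");tri((125,160),(525,160),"125-525");tri((102,420),(545,430),"front near");tri((119,427),(545,430),"front2 near")
tri((165,160),(553,160),"165-553");tri((182,160),(575,160),"182-575"); tri((182,160),(590,160),"182-590")
tri((250,235),(632,235),"bp"); tri((250,235),(672,235),"bp2");tri((303,170),(657,170),"upright bend");tri((275,420),(660,428),"bend near"); tri((320,487),(703,487),"upright top near"); tri((320,430),(703,428),"upright top inner")
# platter tick marks at z 42 and disc: check
tri((230,103),(645,98),"tick");tri((206,467),(604,465),"tick2");tri((390,297),(463,293),"x")
E
```

```text
[422.47734291  89.18871833 440.7112216 ] [559.11993095 101.29852884 440.52036823]
rim far 165-540 X -35.5 Y 58.4 Z 90.1 gap 0.5
rim inner far X -29.6 Y 58.7 Z 93.9 gap 0.2
rim near X -34.7 Y -62.2 Z 89.1 gap 0.1
front far 107-525 X -52.7 Y 54.8 Z 43.1 gap 1.6
125-525 X -47.6 Y 56.5 Z 64.3 gap 1.3
front near X -50.7 Y -68.3 Z 37.8 gap 4.4
front2 near X -45.6 Y -61.5 Z 60.2 gap 1.2
165-553 X -33.2 Y 57.4 Z 76.6 gap 0.5
182-575 X -25.3 Y 57.0 Z 71.1 gap 0.1
182-590 X -22.1 Y 55.7 Z 53.8 gap 0.0
bp X -0.5 Y 29.5 Z 89.7 gap 0.8
bp2 X 11.4 Y 22.6 Z 45.4 gap 0.8
upright bend X 11.7 Y 57.2 Z 114.5 gap 2.2
bend near X 10.5 Y -41.3 Z 107.9 gap 2.3
upright top near X 27.4 Y -61.7 Z 122.5 gap 2.1
upright top inner X 27.3 Y -40.9 Z 114.7 gap 1.9
tick X 0.3 Y 80.9 Z 43.8 gap 0.7
tick2 X -13.8 Y -63.5 Z 97.4 gap 1.5
x X -14.8 Y 44.4 Z 261.3 gap 0.3
```

The montage (left: camera in front, right: camera behind) gives these features:
- **Lip rim:** A (165,160)–(153,455) matches B (540,160)–(557,455), so X≈-35, Z≈90, and 120 mm long.
- **Back plate top:** A (250,235) matches B (632,235).
- **Upright bends:** X≈11, Z≈111.

These agree on a seat about 30 mm in front of the axis at z≈55.

```bash
python3 -m crank '[[0,-25,0,0,5],[-2,-50,0,0,5],[-4,-65,10,0,5],[-4,-65,30,0,5],[-4,-65,50,0,5],[-4,-65,50,0,5],[-4,-65,50,0,5],[-4,-65,50,0,5]]'; python3 - <<'E'
from h import *
to([501.3,7.4,200],95.8)
c=env.read_camera("wrist"); np.savez("pics/w8.npz",**c)
s=env.read_camera("side"); np.savez("pics/s8.npz",**s); t=env.state()["eef_pos"]
for e,z in ((75,5),(75,-110),(-75,-117),(-75,0)):
    a=np.radians(5.8); print(proj(s,t+5*np.array([np.cos(a),np.sin(a),0])+e*np.array([-np.sin(a),np.cos(a),0])+[0,0,z]).round(1))
E
```

```text
t: 8.17
eef_pos: [505.2, 7.2, 241.1]
tcp_rot: [3.14, 0.0, 1.673]
ft_force: [-0.9, 0.1, -2.6]
opening: 0.103
grip_force: 30.0
to [501.3   7.4 200. ] rows [ 0.6 -3.9 41.1] 0.0 at [505.2   7.2 241.1] [179.9   0.   95.8] t 8.17 F [-0.9  0.1 -2.6] open 9.8 grip 30.0
[269.5 192.9]
[272.  229.1]
[251.  201.7]
[247.6 166. ]
```

```bash
python3 -m crank '[[0,-4,0,0,5],[0,-4,15,0,5],[0,-4,30,0,5],[0,-4,42,0,5],[0,-4,48,0,5],[0,-4,48,0,5],[0,-4,48,0,5]]'; python3 -m crank '[[0,0,4,0,5],[0,0,7,0,5],[0,0,10,0,5],[0,0,10,0,5]]'; python3 - <<'E'
from h import *
to([501.3,7.4,178],95.8)
E
```

```text
t: 8.85
eef_pos: [501.1, 6.8, 192.4]
tcp_rot: [3.141, 0.0, 1.673]
ft_force: [-0.6, 0.1, -2.2]
opening: 0.1
grip_force: 30.0
t: 9.18
eef_pos: [500.9, 6.8, 181.6]
tcp_rot: [-3.142, 0.0, 1.673]
ft_force: [0.8, 0.1, -1.5]
opening: 0.1
grip_force: 30.0
to [501.3   7.4 178. ] rows [0.5 0.4 3.6] 0.0 at [500.9   6.8 181.6] [-180.     0.    95.8] t 9.18 F [ 0.8  0.1 -1.5] open 9.5 grip 30.0
```

Starting to touch; I'll go down in small steps.

```bash
python3 -m crank '[[0,0,2,0,5],[0,0,2,0,5]]'; python3 -m crank '[[0,0,2,0,5],[0,0,2,0,5]]'; python3 -m crank '[[0,0,2,0,5],[0,0,2,0,5]]'
```

```text
t: 9.35
eef_pos: [501.0, 6.8, 179.7]
tcp_rot: [-3.142, 0.0, 1.673]
ft_force: [0.5, 0.4, -2.5]
opening: 0.104
grip_force: 30.0
t: 9.52
eef_pos: [501.0, 6.8, 177.9]
tcp_rot: [3.142, 0.0, 1.672]
ft_force: [-0.2, -0.3, -1.5]
opening: 0.101
grip_force: 30.0
t: 9.68
eef_pos: [502.0, 6.8, 177.5]
tcp_rot: [3.138, 0.001, 1.673]
ft_force: [-1.2, 1.6, 17.8]
opening: 0.101
grip_force: 30.0
```

```bash
python3 -m crank '[[0,0,-1,0,5],[0,1,-1,0,20],[0,2,-1,0,30],[0,5,-1,0,40],[0,8,0,0,50],[0,12,0,0,60],[0,16,2,0,60],[0,20,3,0,60],[0,24,4,0,60],[0,28,5,0,60]]'; python3 -m crank '[[0,4,1,0,60],[0,8,3,0,60],[0,12,4,0,60],[0,16,6,0,60],[0,20,7,0,60],[0,24,8,0,60],[0,28,8,0,60],[0,32,8,0,60],[0,35,8,0,60],[0,35,8,0,60]]';  python3 - <<'E'
from h import *
c=env.read_camera("wrist"); np.savez("pics/w9.npz",**c)
s=env.read_camera("side"); np.savez("pics/s9.npz",**s);s=env.read_camera("top"); np.savez("pics/t9.npz",**s)
to([501.3,7.4,178],95.8)
E
```

```text
t: 10.52
eef_pos: [529.3, 9.7, 170.7]
tcp_rot: [-3.141, 0.0, 1.673]
ft_force: [0.1, 0.5, -0.0]
opening: 0.621
grip_force: 0.2
t: 11.35
eef_pos: [564.3, 13.2, 163.0]
tcp_rot: [3.141, 0.0, 1.673]
ft_force: [0.4, -0.2, -0.7]
opening: 0.629
grip_force: 0.0
to [501.3   7.4 178. ] rows [  0.5 -62.5 -15.1] 0.0 at [563.5  13.2 162.9] [-180.     0.    95.8] t 11.5 F [1.3 0.3 0.8] open 60.0 grip 0.0
```

```bash
python3 -m crank '[[0,0,-30,0,60],[0,0,-70,0,60],[0,0,-110,0,60],[0,0,-150,0,60],[0,-40,-190,0,60],[0,-80,-220,0,60],[0,-110,-220,0,60],[0,-110,-220,0,60],[0,-110,-220,0,60],[0,-110,-220,0,60]]';  python3 - <<'E'
from h import *
c=env.read_camera("wrist"); np.savez("pics/w10.npz",**c); to([500,10,380],95.8)
s=env.read_camera("top"); np.savez("pics/t10.npz",**s);s=env.read_camera("side"); np.savez("pics/s10.npz",**s)
ax=np.array([525.3,14.3,0]); ps=np.radians(5.8); X=np.array([np.cos(ps),np.sin(ps),0]);Y=np.array([-np.sin(ps),np.cos(ps),0]);Z=np.array([0,0,1.])
S=ax-30*X-2*Y+55*Z; xh=.866*X-.5*Z; zh=.5*X+.866*Z
for n,x,y,z in [("ftopL",-2,75,115),("ftopR",-2,-75,115),("fbotL",-2,75,10),("fbotR",-2,-75,10)]:
    p=S+x*xh+y*Y+z*zh; print(n,p.round(),"wrist",wproj(c,p).round(1),"side",proj(s,p).round(1))
g=c["img"]; u,v=wproj(c,S+57*zh); print(u,v)
gg=cv2.cvtColor(g,cv2.COLOR_BGR2GRAY)[int(v)-84:int(v)+84:4,int(u)-84:int(u)+84:3]
chars=" .:-=+*#%@"
for r in gg: print("".join(chars[min(9,int(q)//26)] for q in r))
E
```

```text
t: 12.33
eef_pos: [454.4, 2.0, 383.1]
tcp_rot: [3.14, 0.0, 1.672]
ft_force: [1.2, -0.0, 0.2]
opening: 0.633
grip_force: 0.0
to [500  10 380] rows [ 3.4 45.7  2.5] 0.0 at [454.8   2.  382.5] [-180.    -0.    95.8] t 12.38 F [ 0.3 -0.4  0.4] open 60.1 grip 0.0
ftopL [544.  90. 156.] wrist [410.9 133.1] side [257.1 226.8]
ftopR [559. -60. 156.] wrist [403.1 269.8] side [236.5 196.9]
fbotL [491.  84.  65.] wrist [351.8 130.3] side [277.6 248. ]
fbotR [506. -65.  65.] wrist [349.6 244.5] side [256.6 218. ]
375.20920258203256 194.73145231087767
++++++++++++++++++==##**==++++++++++++++++++*####*=+**##
++++++++++++++=====+*++++======++++++++++++++*#*.:*#####
+++++++++++=======+*##**=:::-======+++++++++++*#-.+##*##
+++++++++==========-:.    ..    .-====++++++++##*.:*####
+++++++========-.   .=    ..    -  .-===+++++*###++#####
++++++=======: :.    .          .    .:===++*###########
++++=======-.   :  :::-::::::::......-  -==++**#########
++++======.        :----------------::::-===+++#########
+++=====-. :.      :---------------------====++#########
++=====-.    .::...:-:-:--:--------------=
[... 1138 characters left out ...]
=:.+*###########
########*::-..--:-=+++==+:+=:++++++=---==-+*############
########**-. ..::-=+=++++++= =+=+++++=-++**#############
#########*#+:..-..=+=+-++++++++-*=+++++***##############
###########*#=::..=++++++:+++++*+-::-++**###############
#############*#*-.:==++++++=:+++=-::+++**###############
##############+****+-==+++++++=-+++==+***###############
##############*####*****+=++++++++++++**################
##############*######***##*+=++++++++=**################
##############*######***#####*+=+++++=**################
##############*###*****###*####*+=+++=**################
##############*####****###*=##*##**+==**################
##############*#####**=****=*= :#*###*##################
```

```bash
python3 - <<'E'
from h import *
c=ld("w10"); g=cv2.GaussianBlur(cv2.cvtColor(c["img"],cv2.COLOR_BGR2GRAY),(3,3),0).astype(int)
for u in (355,365,375,385,395,403): print(u,"far",g[122:146,u].tolist(),"near",g[238:280,u].tolist())
for v in (145,165,185,205,225,240): print(v,"top",g[v,395:430].tolist())
for v in (145,165,185,205,225,240): print(v,"lip",g[v,325:360].tolist())
E
```

```text
355 far [43, 52, 68, 81, 87, 84, 73, 53, 36, 34, 49, 64, 74, 81, 87, 92, 95, 96, 96, 96, 96, 93, 88, 81] near [143, 144, 147, 150, 151, 152, 152, 151, 146, 137, 128, 120, 121, 134, 157, 174, 175, 169, 166, 168, 169, 169, 169, 169, 169, 169, 169, 169, 169, 169, 169, 169, 169, 168, 166, 160, 154, 153, 157, 161, 162, 161]
365 far [12, 12, 12, 12, 11, 11, 11, 11, 13, 20, 35, 53, 68, 76, 83, 89, 94, 96, 96, 97, 97, 97, 96, 96] near [151, 143, 127, 107, 95, 99, 115, 133, 145, 150, 151, 151, 150, 147, 140, 132, 129, 136, 153, 172, 185, 191, 192, 192, 192, 192, 192, 191, 191, 191, 191, 191, 190, 190, 189, 183, 165, 142, 128, 121, 106, 76]
375 far [15, 14, 14, 14, 14, 14, 14, 14, 14, 16, 25, 41, 58, 70, 78, 85, 91, 96, 97, 97, 97, 97, 96, 96] near [130, 146, 151, 151, 148, 138, 121, 100, 88, 93, 112, 132, 145, 150, 151, 150, 150, 147, 141, 132, 127, 133, 150, 169, 183, 189, 191, 191, 191, 189, 187, 184, 181, 178, 176, 171, 160, 147, 136, 129, 124, 122]
385 far [35, 22, 22, 28, 36, 42, 46, 44, 35, 25, 21, 30, 47, 63, 73, 79, 86, 91, 95, 95, 95, 95, 96, 96] near [120, 147, 167, 173, 165, 146, 1
[... 2045 characters left out ...]
 77, 83, 90, 94, 96, 96, 96, 96, 96, 96, 97, 96]
185 lip [18, 16, 16, 22, 35, 50, 57, 58, 59, 62, 63, 59, 52, 49, 48, 46, 45, 45, 47, 52, 59, 67, 71, 75, 79, 76, 63, 53, 59, 75, 88, 93, 93, 88, 81]
205 lip [26, 26, 27, 39, 67, 97, 110, 110, 113, 119, 113, 98, 92, 93, 90, 81, 75, 74, 81, 96, 113, 118, 117, 124, 138, 148, 152, 153, 153, 152, 151, 148, 143, 136, 125]
225 lip [27, 27, 31, 46, 70, 93, 104, 107, 110, 115, 110, 98, 87, 81, 77, 75, 74, 79, 92, 108, 119, 121, 122, 128, 129, 119, 113, 123, 138, 144, 133, 105, 69, 47, 52]
240 lip [172, 156, 132, 104, 76, 54, 40, 36, 46, 67, 85, 85, 68, 46, 32, 27, 28, 39, 60, 87, 111, 129, 141, 148, 150, 150, 151, 152, 153, 152, 147, 133, 112, 99, 108]
```

```bash
python3 -m crank '[[0,35,0,0,0],[0,70,0,0,0],[1,101,10,0,0],[1,101,50,0,0],[1,101,90,0,0],[1,101,130,0,0],[1,101,165,0,0],[1,101,185,0,0],[1,101,194,0,0],[1,101,194,0,0]]'; python3 -m crank '[[0,0,0,0,0],[0,0,4,0,0],[0,0,8,0,0],[0,0,8,0,0]]';python3 - <<'E'
from h import *
to([555.5,13.3,172],95.8)
E
```

```text
t: 13.32
eef_pos: [554.4, 13.4, 186.2]
tcp_rot: [-3.137, -0.001, 1.673]
ft_force: [0.2, 0.2, 0.7]
opening: 0.018
grip_force: 0.0
t: 13.65
eef_pos: [554.7, 13.3, 181.1]
tcp_rot: [3.141, 0.0, 1.673]
ft_force: [0.3, 0.2, 0.0]
opening: 0.008
grip_force: 0.0
to [555.5  13.3 172. ] rows [-0.1  0.8  9.1] 0.0 at [554.7  13.3 181.1] [180.    0.   95.8] t 13.65 F [0.3 0.2 0. ] open 0.7 grip 0.0
```

```bash
python3 -m crank '[[0,0,2,0,0],[0,0,4,0,0],[0,0,4,0,0]]'; python3 -m crank '[[0,0,1.5,0,0],[0,0,3,0,0],[0,0,3,0,0]]'; python3 -m crank '[[0,0,1,0,0],[0,0,2,0,0],[0,0,2,0,0]]'
```

```text
t: 13.9
eef_pos: [555.9, 13.3, 178.9]
tcp_rot: [3.137, 0.001, 1.673]
ft_force: [-0.2, 1.2, 12.9]
opening: 0.003
grip_force: 6.8
t: 14.15
eef_pos: [557.2, 13.4, 177.8]
tcp_rot: [3.133, 0.001, 1.672]
ft_force: [1.2, 2.1, 29.4]
opening: 0.004
grip_force: 14.7
t: 14.4
eef_pos: [558.3, 13.4, 177.1]
tcp_rot: [3.129, 0.002, 1.672]
ft_force: [1.3, 2.6, 38.4]
opening: 0.004
grip_force: 19.0
```

```bash
python3 -m crank '[[0,0,-30,0,0],[0,0,-70,0,0],[0,0,-110,0,0],[0,-30,-150,0,0],[0,-60,-190,0,0],[0,-90,-204,0,0],[0,-102,-204,0,0],[0,-102,-204,0,0],[0,-102,-204,0,0]]'; python3 - <<'E'
from h import *
c=env.read_camera("wrist"); np.savez("pics/w11.npz",**c); to([570,20,383],95.8)
E
python3 -m crank '[[0,30,0,0,0],[0,60,0,0,0],[0,90,0,0,0],[0,110,0,0,0],[0,110,0,0,0],[0,110,0,0,0],[0,110,0,0,0]]'; python3 - <<'E'
from h import *
c=env.read_camera("wrist"); np.savez("pics/w12.npz",**c); to([570,20,383],95.8)
for n in ("w11","w12"):
    k=ld(n); g=cv2.cvtColor(k["img"],cv2.COLOR_BGR2GRAY); u,v=wproj(k,np.array([520,14,110.])); u,v=int(u),int(v); print(n,u,v)
    p=cv2.SimpleBlobDetector_Params(); p.filterByColor=True;p.blobColor=0;p.filterByArea=True;p.minArea=6;p.maxArea=120;p.filterByInertia=False;p.filterByConvexity=False;p.filterByCircularity=False;p.minDistBetweenBlobs=4;p.thresholdStep=4;p.minThreshold=20
    G=cv2.resize(g[v-85:v+85,u-60:u+60],None,fx=4,fy=4,interpolation=cv2.INTER_CUBIC); p.minArea*=8;p.maxArea*=16
    pts=[(round(q.pt[0]/4+u-60,1),round(q.pt[1]/4+v-85,1),round(q.size/4,1)) for q in cv2.SimpleBlobDetector_create(p).detect(G)]
    print(len(pts),sorted(pts,key=lambda q:(round(q[0]/8),q[1])))
E
```

```text
t: 15.15
eef_pos: [452.7, 2.9, 376.9]
tcp_rot: [3.139, 0.001, 1.672]
ft_force: [-0.6, -0.6, 0.5]
opening: 0.004
grip_force: 0.0
to [570  20 383] rows [  5.2 117.8  -6.8] 0.0 at [453.3   2.9 376.1] [179.9   0.   95.8] t 15.2 F [-0.1 -1.1 -0.4] open 0.2 grip 0.0
t: 15.78
eef_pos: [562.5, 14.2, 374.8]
tcp_rot: [-3.14, -0.0, 1.673]
ft_force: [-0.3, 0.4, 0.3]
opening: 0.005
grip_force: 0.0
to [570  20 383] rows [ 5.   8.3 -7.7] 0.0 at [562.2  14.2 375.4] [-179.9   -0.    95.8] t 15.83 F [-0.2 -0.9 -0.3] open 0.2 grip 0.0
w11 374 195
50 [(321.1, 133.2, 9.9), (330.7, 238.7, 10.9), (333.8, 259.6, 4.7), (340.1, 243.9, 6.3), (352.0, 148.0, 3.1), (351.5, 161.2, 3.5), (351.3, 174.7, 3.5), (350.8, 187.8, 3.4), (350.3, 200.5, 3.0), (349.8, 213.5, 4.0), (349.5, 226.5, 3.8), (349.1, 238.6, 3.5), (358.5, 114.5, 2.9), (361.3, 148.8, 4.0), (361.0, 162.5, 4.3), (360.6, 176.3, 4.1), (360.2, 189.8, 4.4), (359.6, 203.2, 4.1), (359.1, 216.3, 4.3), (358.6, 229.4, 6.0), (358.0, 242.1, 4.2), (370.9, 149.8, 4.2), (370.5, 164.0, 4.3), (369.9, 178.0, 4.5), (369.4, 191.9, 4.2), (368.9, 205.8, 4.2), (368.2, 219.2, 
[... 772 characters left out ...]
, 4.2), (275.4, 164.1, 4.0), (268.9, 175.7, 3.4), (275.5, 178.4, 4.0), (269.1, 190.4, 3.6), (269.3, 204.0, 4.0), (275.9, 206.3, 4.2), (269.6, 217.2, 3.9), (276.0, 220.0, 4.2), (270.0, 230.3, 5.0), (270.3, 243.0, 3.9), (272.8, 255.5, 3.9), (282.4, 150.7, 4.1), (282.5, 165.4, 6.1), (282.7, 180.0, 4.0), (276.1, 191.6, 3.1), (282.8, 194.0, 3.9), (282.9, 209.0, 4.1), (283.1, 223.0, 4.0), (276.3, 233.4, 3.7), (283.3, 236.8, 5.4), (276.7, 246.5, 4.0), (283.5, 250.4, 4.3), (290.0, 151.4, 4.1), (290.0, 167.0, 4.2), (289.9, 181.8, 4.2), (290.4, 197.1, 4.3), (290.6, 211.1, 3.2), (290.4, 226.3, 4.2), (290.6, 240.3, 3.7), (290.7, 254.2, 4.0), (301.1, 164.4, 9.2), (300.1, 248.3, 9.0), (319.0, 246.5, 2.8)]
```

```bash
cat > dots.py <<'E'
from h import *
def tri(A,B,a,b):
    o1,d1=wray(A,*a); o2,d2=wray(B,*b); d1/=np.linalg.norm(d1);d2/=np.linalg.norm(d2)
    k=np.linalg.lstsq(np.stack([d1,-d2],1),o2-o1,rcond=None)[0]; return (o1+k[0]*d1+o2+k[1]*d2)/2
E
python3 - <<'E'
from dots import *
A,B=ld("w11"),ld("w12")
P=[((352,148),(260.8,148.7)),((350.8,187.8),(261.1,188.4)),((350.3,200.5),(261.1,201.3)),((349.8,213.5),(261.6,214.4)),((349.5,226.5),(261.9,226.6)),
((361.3,148.8),(268.6,149.4)),((361,162.5),(268.8,162.8)),((360.2,189.8),(269.1,190.4)),((359.6,203.2),(269.3,204)),((359.1,216.3),(269.6,217.2)),((358,242.1),(270.3,243)),
((370.9,149.8),(275.4,150)),((370.5,164),(275.4,164.1)),((369.9,178),(275.5,178.4)),((368.9,205.8),(275.9,206.3)),((368.2,219.2),(276,220)),((367.6,232.6),(276.3,233.4)),((366.9,245.6),(276.7,246.5)),
((381,150.7),(282.4,150.7)),((380,179.9),(282.7,180)),((379.3,194.3),(282.8,194)),((376.3,249.2),(283.5,250.4)),
((391.7,152),(290,151.4)),((391.1,167.3),(290,167)),((390.5,181.9),(289.9,181.8)),((389.7,196.6),(290.4,197.1)),((387,239.3),(290.6,240.3)),((386.1,253),(290.7,254.2))]
Q=np.array([tri(A,B,*p) for p in P]); m=Q.mean(0); n=np.linalg.svd(Q-m)[2][2]; n*=-np.sign(n[2])*-1
print("n",n.round(3),"tilt from vertical",np.degrees(np.arcsin(n[2])).round(1),"yaw",np.degrees(np.arctan2(-n[1],-n[0])).round(2),"res",np.std((Q-m)@n).round(2))
ax=np.array([525.3,14.3,0]); ps=np.radians(5.8); X=np.array([np.cos(ps),np.sin(ps),0]);Y=np.array([-np.sin(ps),np.cos(ps),0])
f=lambda p:np.round([(p-ax)@X,(p-ax)@Y,p[2]],1)
for i in (0,4,5,10,11,17,18,21,22,27): print(P[i][0],f(Q[i]))
for a,b in [((402,164.8),(301.1,164.4)),((396.6,246.3),(300.1,248.3))]: print("slot",f(tri(A,B,a,b)))
E
```

```text
n [-0.788 -0.07   0.611] tilt from vertical 37.7 yaw 5.06 res 1.56
(352, 148) [-29.6  52.9  81.4]
(349.5, 226.5) [-31.  -43.9  82.9]
(361.3, 148.8) [-19.3  52.4  88.6]
(358, 242.1) [-20.4 -62.9  88.9]
(370.9, 149.8) [ -9.8  52.3 101.8]
(366.9, 245.6) [-11.  -62.9 102.5]
(381, 150.7) [ -0.6  52.4 116. ]
(376.3, 249.2) [ -1.6 -63.  116.3]
(391.7, 152) [  8.8  52.4 129.9]
(386.1, 253) [  7.7 -62.9 129.9]
slot [ 20.5  38.6 131. ]
slot [ 18.7 -53.9 134.1]
```

```bash
python3 - <<'E'
from dots import *
A,B=ld("w11"),ld("w12")
for n,k,u0,u1 in (("A",A,396,425),("B",B,290,335)):
    g=cv2.GaussianBlur(cv2.cvtColor(k["img"],cv2.COLOR_BGR2GRAY),(3,3),0)
    for v in (176,186,196,210,218): print(n,v,g[v,u0:u1].tolist())
E
```

```text
A 176 [92, 91, 91, 91, 91, 91, 91, 91, 91, 91, 90, 91, 91, 90, 88, 84, 81, 77, 79, 88, 101, 111, 115, 116, 112, 99, 73, 44, 23]
A 186 [91, 91, 91, 92, 92, 92, 92, 92, 92, 92, 91, 91, 90, 88, 86, 83, 79, 77, 83, 97, 109, 115, 117, 115, 106, 86, 58, 32, 18]
A 196 [93, 93, 93, 92, 92, 91, 91, 91, 91, 90, 91, 91, 91, 91, 89, 84, 79, 80, 91, 104, 113, 116, 116, 110, 95, 70, 45, 29, 24]
A 210 [93, 93, 93, 92, 92, 91, 91, 91, 91, 91, 91, 91, 89, 87, 83, 80, 82, 91, 103, 111, 113, 112, 106, 90, 66, 41, 27, 23, 23]
A 218 [93, 93, 92, 92, 91, 91, 91, 91, 91, 92, 92, 90, 88, 84, 80, 79, 86, 98, 109, 114, 114, 110, 101, 86, 65, 46, 33, 27, 25]
B 176 [93, 93, 91, 90, 89, 87, 86, 85, 85, 85, 85, 84, 84, 84, 83, 80, 76, 73, 77, 84, 89, 92, 93, 94, 94, 92, 88, 81, 74, 71, 70, 70, 70, 70, 70, 70, 68, 59, 43, 26, 16, 13, 13, 13, 13]
B 186 [91, 91, 93, 94, 94, 94, 94, 94, 95, 95, 94, 94, 93, 92, 90, 86, 81, 80, 86, 95, 99, 98, 96, 96, 96, 95, 90, 81, 74, 71, 70, 70, 70, 70, 70, 70, 67, 59, 43, 26, 17, 14, 13, 13, 13]
B 196 [48, 60, 78, 89, 93, 95, 95, 94, 94, 94, 93, 93, 93, 93, 91, 87, 83, 85, 96, 109, 117, 120, 121, 122, 122, 118, 108, 92, 79, 71, 70, 69, 69, 69, 69, 69, 67, 57, 41, 25, 18, 19, 22, 24, 24]
B 210 [69, 74, 90, 103, 109, 111, 110, 108, 104, 99, 95, 94, 95, 94, 92, 88, 85, 87, 97, 109, 117, 120, 120, 120, 119, 115, 104, 88, 76, 71, 70, 69, 69, 69, 69, 69, 67, 58, 42, 27, 20, 21, 23, 24, 24]
B 218 [153, 153, 153, 153, 153, 153, 153, 152, 150, 149, 149, 150, 150, 149, 146, 140, 133, 130, 135, 146, 155, 159, 160, 162, 165, 162, 145, 119, 100, 93, 85, 76, 71, 69, 69, 68, 62, 50, 35, 24, 22, 23, 23, 23, 23]
```

```bash
python3 - <<'E'
from dots import *
A,B=ld("w11"),ld("w12")
ax=np.array([525.3,14.3,0]); ps=np.radians(5.8); X=np.array([np.cos(ps),np.sin(ps),0]);Y=np.array([-np.sin(ps),np.cos(ps),0])
f=lambda p:np.array([(p-ax)@X,(p-ax)@Y,p[2]])
for a,b in [((412.6,196),(306.2,196.5)),((413.2,186),(306.8,186.5)),((411,210),(306.2,210.5)),((421.5,186),(317,186.5)),((420.5,196),(317,196.5))]:
    p=f(tri(A,B,a,b)); print(p.round(1))
    for th in (30,34): print("  bottom",th,(p-115*np.array([np.sin(np.radians(th)),0,np.cos(np.radians(th))])).round(1))
# w10 (before press) vs expected with the point triangulated
C=ld("w10"); p=f(tri(A,B,(413.2,186),(306.8,186.5))); w=ax+p[0]*X+p[1]*Y+[0,0,p[2]]; print("w10 predicts",wproj(C,w))
E
```

```text
[ 26.5   9.4 159.4]
  bottom 30 [-31.    9.4  59.8]
  bottom 34 [-37.8   9.4  64.1]
[ 27.1  19.4 157.5]
  bottom 30 [-30.4  19.4  57.9]
  bottom 34 [-37.2  19.4  62.1]
[ 26.4  -5.8 156.9]
  bottom 30 [-31.1  -5.8  57.3]
  bottom 34 [-37.9  -5.8  61.6]
[ 37.4  18.8 153.4]
  bottom 30 [-20.1  18.8  53.9]
  bottom 34 [-27.   18.8  58.1]
[ 37.4   8.  151.8]
  bottom 30 [-20.1   8.   52.3]
  bottom 34 [-26.9   8.   56.5]
w10 predicts [410.61032066 184.50585549]
```

```bash
python3 -m crank '[[0,-30,0,0,0],[0,-60,10,0,0],[0,-90,40,0,0],[0,-90,80,0,0],[0,-90,120,0,0],[0,-90,160,0,0],[0,-90,200,0,0],[0,-90,235,0,0],[0,-90,255,0,0],[0,-90,258,0,0]]'; python3 -m crank '[[0,0,0,0,0],[0,0,0,0,0],[0,5,0,0,0],[0,10,0,0,0],[0,15,0,0,0],[0,15,0,0,0]]';python3 - <<'E'
from h import *
to([500,7.3,117],95.8)
E
```

```text
t: 16.67
eef_pos: [471.2, 5.0, 115.3]
tcp_rot: [-3.137, -0.001, 1.672]
ft_force: [-0.6, -0.2, 0.2]
opening: 0.004
grip_force: 0.0
t: 17.17
eef_pos: [489.4, 6.5, 118.7]
tcp_rot: [3.139, 0.001, 1.673]
ft_force: [-0.6, -0.3, 0.5]
opening: 0.001
grip_force: 0.0
to [500.    7.3 117. ] rows [-0.3 10.6  1.7] 0.0 at [489.4   6.5 118.7] [179.9   0.   95.8] t 17.17 F [-0.6 -0.3  0.5] open 0.1 grip 0.0
```

```bash
python3 -m crank '[[0,3,1,0,0],[0,6,1,0,0],[0,6,1,0,0]]'; python3 -m crank '[[0,3,0,0,0],[0,3,0,0,0]]'; python3 -m crank '[[0,2,0,0,0],[0,2,0,0,0]]'; python3 -m crank '[[0,2,0,0,0],[0,2,0,0,0]]'
```

```text
t: 17.42
eef_pos: [494.5, 7.1, 116.9]
tcp_rot: [3.141, 0.0, 1.673]
ft_force: [0.2, -0.3, 0.0]
opening: 0.003
grip_force: 0.0
t: 17.58
eef_pos: [497.3, 7.4, 116.9]
tcp_rot: [3.141, 0.0, 1.673]
ft_force: [1.0, -0.3, -0.1]
opening: 0.007
grip_force: 0.0
t: 17.75
eef_pos: [499.2, 7.6, 116.9]
tcp_rot: [3.141, 0.0, 1.673]
ft_force: [-0.3, 0.3, 0.4]
opening: 0.008
grip_force: 0.0
t: 17.92
eef_pos: [501.2, 7.8, 116.9]
tcp_rot: [3.141, 0.0, 1.673]
ft_force: [-0.1, -0.4, -0.2]
opening: 0.003
grip_force: 0.0
```

```bash
python3 -m crank '[[0,2,0,0,0],[0,2,0,0,0]]'; python3 -m crank '[[0,2,0,0,0],[0,2,0,0,0]]'; python3 -m crank '[[0,2,0,0,0],[0,2,0,0,0]]'; python3 -m crank '[[0,2,0,0,0],[0,2,0,0,0]]'
```

```text
t: 18.08
eef_pos: [503.1, 8.0, 116.9]
tcp_rot: [3.141, 0.0, 1.673]
ft_force: [-0.4, 0.1, -0.3]
opening: 0.006
grip_force: 0.0
t: 18.25
eef_pos: [505.2, 8.2, 116.9]
tcp_rot: [3.141, 0.0, 1.673]
ft_force: [0.1, 0.0, -0.3]
opening: 0.005
grip_force: 0.0
t: 18.42
eef_pos: [507.2, 8.4, 116.9]
tcp_rot: [3.141, 0.0, 1.673]
ft_force: [0.5, 0.6, -0.0]
opening: 0.007
grip_force: 0.0
t: 18.58
eef_pos: [508.9, 8.6, 116.9]
tcp_rot: [-3.141, 0.0, 1.673]
ft_force: [-1.3, 0.1, 0.7]
opening: 0.005
grip_force: 0.3
```

```bash
python3 -m crank '[[0,1.5,0,0,0],[0,1.5,0,0,0]]'; python3 -m crank '[[0,1.5,0,0,0],[0,1.5,0,0,0]]'; python3 -m crank '[[0,1,0,0,0],[0,1,0,0,0]]'
```

```text
t: 18.75
eef_pos: [510.2, 8.8, 116.8]
tcp_rot: [-3.141, -0.0, 1.673]
ft_force: [-2.2, -0.9, 0.4]
opening: 0.005
grip_force: 0.8
t: 18.92
eef_pos: [511.4, 8.9, 116.8]
tcp_rot: [-3.14, -0.0, 1.673]
ft_force: [-4.3, -0.8, 0.5]
opening: 0.005
grip_force: 2.0
t: 19.08
eef_pos: [511.5, 9.0, 116.7]
tcp_rot: [-3.138, -0.0, 1.673]
ft_force: [-8.6, -1.7, 2.5]
opening: 0.0
grip_force: 4.5
```

```bash
python3 -m crank '[[0,1,0,0,0],[0,1,0,0,0],[0,-5,0,0,0],[0,-15,0,0,0],[0,-30,-20,0,0],[0,-50,-60,0,0],[0,-58,-100,0,0],[0,-58,-140,0,0],[0,-58,-180,0,0],[0,-58,-220,0,0]]'; python3 -m crank '[[0,0,-35,0,0],[0,0,-40,0,0],[0,0,-40,0,0],[0,0,-40,0,0]]'; cat >> dots.py <<'E'
def look(n):
    k=env.read_camera("wrist"); np.savez(f"pics/{n}.npz",**k); g=cv2.cvtColor(k["img"],cv2.COLOR_BGR2GRAY); u,v=wproj(k,np.array([520,14,110.])); u,v=int(u),int(v)
    p=cv2.SimpleBlobDetector_Params(); p.filterByInertia=p.filterByConvexity=p.filterByCircularity=False;p.minArea=50;p.maxArea=500;p.minDistBetweenBlobs=4;p.thresholdStep=4;p.minThreshold=20
    G=cv2.resize(g[v-85:v+85,u-60:u+60],None,fx=4,fy=4,interpolation=cv2.INTER_CUBIC)
    pts=[(q.pt[0]/4+u-60,q.pt[1]/4+v-85) for q in cv2.SimpleBlobDetector_create(p).detect(G) if q.size<22]
    return k,np.array(pts)
E
python3 - <<'E'
from dots import *
k,p=look("w13"); print(len(p)); to([570,20,383],95.8)
E
python3 -m crank '[[0,30,0,0,0],[0,60,0,0,0],[0,90,0,0,0],[0,120,0,0,0],[0,120,0,0,0],[0,120,0,0,0],[0,120,0,0,0]]'; python3 - <<'E'
from dots import *
k,p=look("w14"); to([570,20,383],95.8)
E
```

```text
t: 19.92
eef_pos: [454.3, 3.2, 339.4]
tcp_rot: [3.139, 0.001, 1.673]
ft_force: [1.2, -0.6, -0.1]
opening: 0.002
grip_force: 0.0
t: 20.25
eef_pos: [454.7, 3.2, 376.2]
tcp_rot: [3.141, 0.0, 1.673]
ft_force: [-0.0, 0.4, -1.0]
opening: 0.004
grip_force: 0.0
45
to [570  20 383] rows [  5.  116.5  -7.6] 0.0 at [454.6   3.2 375.6] [-179.9   -0.    95.8] t 20.3 F [-0.6 -0.5  0.1] open 0.6 grip 0.0
t: 20.88
eef_pos: [573.9, 15.3, 375.2]
tcp_rot: [-3.139, -0.0, 1.673]
ft_force: [-0.1, -0.2, -0.3]
opening: 0.004
grip_force: 0.0
to [570  20 383] rows [ 5.  -3.2 -7. ] 0.0 at [573.7  15.3 376. ] [-179.9   -0.    95.8] t 20.93 F [-0.2  0.2 -1.2] open 0.7 grip 0.0
```

```bash
python3 - <<'E'
from dots import *
L=[]
class E2: pass
import dots
for n in ("w13","w14"):
    k=ld(n); dots.env=E2(); dots.env.read_camera=lambda s:k
    _,p=look("tmp"); p=p[(p[:,1]>143)&(p[:,1]<260)]; L.append((k,p)); print(n,[tuple(q) for q in p[np.lexsort((p[:,1],np.round(p[:,0]/8)))].round(1)])
E
```

```text
w13 [(np.float64(347.9), np.float64(211.7)), (np.float64(347.6), np.float64(223.7)), (np.float64(353.8), np.float64(148.1)), (np.float64(353.6), np.float64(161.3)), (np.float64(353.1), np.float64(174.5)), (np.float64(352.9), np.float64(187.7)), (np.float64(352.8), np.float64(200.0)), (np.float64(351.9), np.float64(213.5)), (np.float64(351.5), np.float64(226.2)), (np.float64(351.0), np.float64(238.5)), (np.float64(362.0), np.float64(148.9)), (np.float64(361.6), np.float64(162.6)), (np.float64(361.1), np.float64(176.3)), (np.float64(360.7), np.float64(189.8)), (np.float64(360.3), np.float64(203.1)), (np.float64(359.7), np.float64(216.3)), (np.float64(359.2), np.float64(229.2)), (np.float64(358.6), np.float64(241.9)), (np.float64(370.7), np.float64(149.9)), (np.float64(370.2), np.float64(164.0)), (np.float64(369.6), np.float64(178.1)), (np.float64(369.2), np.float64(192.0)), (np.float64(368.6), np.float64(205.7)), (np.float64(367.9), np.float64(219.3)), (np.float64(367.3), np.float64(232.6)), (np.float64(366.6), np.float64(245.6)), (np.float64(379.8), np.float64(151.0)), (np.float64(379
[... 1529 characters left out ...]
 np.float64(194.0)), (np.float64(273.3), np.float64(208.8)), (np.float64(268.0), np.float64(219.6)), (np.float64(273.7), np.float64(222.9)), (np.float64(268.4), np.float64(233.2)), (np.float64(274.0), np.float64(236.5)), (np.float64(268.8), np.float64(246.1)), (np.float64(274.3), np.float64(250.0)), (np.float64(278.7), np.float64(151.6)), (np.float64(278.6), np.float64(167.1)), (np.float64(278.9), np.float64(181.9)), (np.float64(279.3), np.float64(196.7)), (np.float64(279.3), np.float64(211.8)), (np.float64(279.5), np.float64(226.1)), (np.float64(279.8), np.float64(240.1)), (np.float64(280.2), np.float64(254.2)), (np.float64(288.7), np.float64(164.3)), (np.float64(288.3), np.float64(248.2))]
```

```bash
python3 - <<'E'
from dots import *
A,B=ld("w13"),ld("w14")
ax=np.array([525.3,14.3,0]); ps=np.radians(5.8); X=np.array([np.cos(ps),np.sin(ps),0]);Y=np.array([-np.sin(ps),np.cos(ps),0])
f=lambda p:np.array([(p-ax)@X,(p-ax)@Y,p[2]])
R={1:[((353.8,148.1),(256.4,148.6)),((351,238.5),(258.7,238.7))],2:[((362,148.9),(261.6,149.4)),((358.6,241.9),(263.7,242.3))],3:[((370.7,149.9),(266.9,150.2)),((366.6,245.6),(268.8,246.1))],4:[((379.8,151),(272.6,150.8)),((375.1,249.4),(274.3,250))],5:[((389.6,152.1),(278.7,151.6)),((384,253.6),(280.2,254.2))]}
M={}
for r,l in R.items():
    q=[f(tri(A,B,*x)) for x in l]; M[r]=np.mean(q,0); print(r,q[0].round(1),q[1].round(1),M[r].round(1))
d=M[5]-M[2]; print(np.degrees(np.arctan2(d[0],d[2])),np.linalg.norm(d)/3)
E
```

```text
1 [-25.3  52.6  72.3] [-26.4 -62.8  72.2] [-25.9  -5.1  72.3]
2 [-16.9  52.4  85.8] [-18.  -63.1  85.7] [-17.5  -5.4  85.7]
3 [ -8.7  52.3 100.4] [ -9.8 -63.3 100.1] [ -9.2  -5.5 100.3]
4 [ -0.4  52.3 114.5] [ -1.5 -63.3 114.5] [ -1.   -5.5 114.5]
5 [  7.8  52.3 129.1] [  6.8 -63.5 128.6] [  7.3  -5.6 128.9]
29.90182650077127 16.58058866016515
```

```bash
python3 -m crank '[[-35,-15,0,0,0],[-70,-30,0,0,0],[-98,-48,10,0,0],[-98,-48,50,0,0],[-98,-48,90,0,0],[-98,-48,130,0,0],[-98,-48,170,0,0],[-98,-48,210,0,0],[-98,-48,245,0,0],[-98,-48,258,0,0]]'; python3 -m crank '[[0,0,0,0,0],[3,0,0,0,0],[6,0,0,0,0],[6,0,0,0,0]]'; python3 -m crank '[[2,0,0,0,0],[2,0,0,0,0],[2,0,0,0,0]]'; python3 -m crank '[[2,0,0,0,0],[2,0,0,0,0],[2,0,0,0,0]]'; python3 - <<'E'
from h import *
ax=np.array([525.3,14.3,0]);ps=np.radians(5.8);t=env.state()["eef_pos"]-ax; print(t@[np.cos(ps),np.sin(ps),0],t@[-np.sin(ps),np.cos(ps),0])
E
```

```text
t: 21.77
eef_pos: [534.0, -86.5, 115.2]
tcp_rot: [-3.137, -0.002, 1.672]
ft_force: [0.5, -0.5, -0.1]
opening: 0.002
grip_force: 0.0
t: 22.1
eef_pos: [536.4, -80.7, 120.6]
tcp_rot: [3.139, 0.001, 1.673]
ft_force: [0.4, 0.3, 0.2]
opening: 0.005
grip_force: 0.0
t: 22.35
eef_pos: [536.1, -79.0, 119.6]
tcp_rot: [3.14, 0.001, 1.673]
ft_force: [1.2, 0.4, -0.6]
opening: 0.005
grip_force: 0.0
t: 22.6
eef_pos: [535.7, -77.1, 119.0]
tcp_rot: [3.141, 0.0, 1.673]
ft_force: [0.9, -0.2, -0.6]
opening: 0.004
grip_force: 0.1
1.1241396428889265 -91.97102296075698
```

```bash
for i in 1 2 3; do python3 -m crank '[[1.5,0,0,0,0],[1.5,0,0,0,0]]' | grep -E "eef|ft_|grip"; done
```

```text
eef_pos: [535.6, -75.6, 119.0]
ft_force: [0.5, -1.4, 1.4]
grip_force: 0.8
eef_pos: [535.4, -74.0, 118.9]
ft_force: [-0.1, -1.1, 0.7]
grip_force: 0.9
eef_pos: [535.3, -72.5, 119.0]
ft_force: [-0.3, -1.0, 1.0]
grip_force: 0.8
```

```bash
python3 -m crank '[[-5,0,0,0,0],[-10,0,-20,0,0],[-10,0,-60,0,0],[-10,0,-100,0,0],[20,-25,-140,0,0],[50,-50,-180,0,0],[80,-82,-220,0,0],[88,-82,-257,0,0],[88,-82,-257,0,0],[88,-82,-257,0,0]]'; python3 -m crank '[[0,0,0,0,0],[0,0,0,0,0]]'|grep eef; python3 - <<'E'
from dots import *
_,p=look("w15"); A,B=ld("w13"),ld("w14"); C=ld("w15")
p=p[(p[:,1]>135)&(p[:,1]<265)]
ax=np.array([525.3,14.3,0]); ps=np.radians(5.8); X=np.array([np.cos(ps),np.sin(ps),0]);Y=np.array([-np.sin(ps),np.cos(ps),0])
# rays from C onto the face plane measured before (row2..5 line, 29.9 deg)
n=np.cos(np.radians(29.9))*X-np.sin(np.radians(29.9))*np.array([0,0,1]); P0=ax-9.2*X+np.array([0,0,100.3]); zh=np.array([0,0,1])*.867+.4985*X
for k,pp in ((C,p),):
    r=[]
    for u,v in pp:
        o,d=wray(k,u,v); s=o+d*((P0-o)@n)/(d@n); r.append(((s-P0)@Y,(s-P0)@zh))
    r=np.array(r); print(r[np.lexsort((r[:,0],np.round(r[:,1]/6)))].round(1).tolist())
to([570,20,383],95.8)
E
```

```text
t: 23.93
eef_pos: [443.9, 8.2, 381.8]
tcp_rot: [3.133, 0.001, 1.674]
ft_force: [1.0, -0.1, -0.4]
opening: 0.007
grip_force: 0.0
eef_pos: [444.6, 6.5, 375.2]
[[-44.8, -42.1], [-58.0, -34.0], [-41.5, -33.6], [-25.0, -34.0], [-8.1, -32.9], [8.2, -32.9], [24.8, -32.6], [41.2, -32.3], [57.7, -32.1], [-78.8, -26.2], [-88.4, -16.5], [-58.1, -17.4], [-41.5, -17.1], [-24.9, -16.7], [-8.3, -16.5], [8.2, -16.3], [24.8, -16.2], [41.2, -15.8], [57.8, -15.5], [-58.2, -0.6], [-41.6, -0.5], [-24.8, -0.2], [-8.4, 0.1], [8.1, 0.3], [24.8, 0.4], [41.1, 0.8], [57.6, 1.0], [-58.1, 15.9], [-41.6, 16.3], [-24.1, 16.7], [-8.5, 16.7], [8.0, 16.9], [24.6, 16.9], [57.6, 17.4], [-58.2, 32.5], [-41.4, 32.5], [-24.6, 32.9], [-8.5, 33.1], [8.0, 33.3], [24.6, 33.4], [40.7, 33.7], [57.7, 34.0], [-44.1, 50.4], [-42.6, 57.4], [-17.0, 82.3], [54.8, 83.3]]
to [570  20 383] rows [  0.9 126.1  -8.6] 0.0 at [444.6   6.3 374.7] [-179.9   -0.    95.8] t 24.15 F [-0.3  0.4 -0.1] open 0.4 grip 0.0
```

```bash
python3 -m crank '[[-35,20,0,0,60],[-70,40,0,0,60],[-105,60,20,0,60],[-140,81,50,0,60],[-140,81,90,0,60],[-140,81,130,0,60],[-140,81,150,0,60],[-140,81,150,0,60],[-140,81,150,0,60]]' | grep eef; python3 - <<'E'
from h import *
c=env.read_camera("wrist"); np.savez("pics/w16.npz",**c); u,v=wproj(c,np.array([539,-125,92.])); print(u,v)
g=cv2.cvtColor(c["img"],cv2.COLOR_BGR2GRAY); U,V=int(u),int(v)
for r in g[V-60:V+60:4,U-75:U+75:3]: print("".join(" .:-=+*#%@"[min(9,int(q)//26)] for q in r))
to([539,-125,82],95.5)
E
```

```text
eef_pos: [539.2, -124.9, 224.4]
316.87695499293807 232.62824892424004
##########=--------------------=====-====+++++++++
##########+--------------------==========+++++++++
##########**=----------------============+++++*+++
##########**=----------------============+++++++++
##########**-----====--------============+++++++++
##########**=-=======--------============+++++++++
############+====------===---============+++++++++
##########*#+===------=====--============+++++++**
##########*#+====------==================+++++*+++
##########*#+=====--------==============++++++++++
##########*#*======-------=--===========++++++++++
##########*#+========--:  .-============+*++++++++
##########*#*+++*####=:     -==+*+======+**+++++**
##########*##########+:     -+####*+====+++++*++++
##########*###########:     -#######**==***++++*++
######################-     =##########*####*+++++
######################:     =###########*######***
######################=    .*##########*##########
#######################+-:=*###########*##########
#######################################*##########
#######################################*##########
#######################################*##########
#######################################*##########
#######################################*##########
#######################################*##########
####==#################################*####+=*###
###+  :*###############################*###=. :###
##+.  .*###################################-   -*#
+:     +**#############################*###-     +
        ...*###############################:      
to [ 539 -125   82] rows [-1.000e-01 -8.000e-01  1.441e+02] 0.3 at [ 539.8 -124.9  226.1] [-180.    -0.    95.8] t 24.95 F [0.3 0.1 1.1] open 57.5 grip 0.0
```

The handle post is a dark blob at about (316,232), exactly where predicted, so I'll go down.

```bash
python3 -m crank '[[0,-1,40,0,60],[0,-1,80,0,60],[0,-1,110,0,60],[0,-1,130,0,60],[0,-1,144,0,60],[0,-1,144,0,45],[0,-1,144,0,28],[0,-1,144,0,28],[0,-1,144,0,28],[0,-1,144,0,28]]'; python3 - <<'E'
from h import *
to([539,-125,82],95.5)
E
```

```text
t: 25.78
eef_pos: [539.1, -124.8, 83.3]
tcp_rot: [3.14, 0.001, 1.673]
ft_force: [-0.1, 0.4, 0.5]
opening: 0.338
grip_force: 0.0
to [ 539 -125   82] rows [-0.2 -0.1  1.3] 0.3 at [ 539.1 -124.8   83.3] [1.799e+02 1.000e-01 9.580e+01] t 25.78 F [-0.1  0.4  0.5] open 32.2 grip 0.0
```

```bash
python3 -m crank '[[0,7,0,-3,28],[1,15,0,-6,28],[2,22,0,-9,28],[3,29,0,-12,28],[5,36,0,-15,28],[7,43,0,-18,28],[9,50,0,-21,28],[12,57,0,-24,28],[15,64,0,-27,28],[19,70,0,-30,28]]'; python3 -m crank '[[0,7,0,-3,28],[1,15,0,-6,28],[2,22,0,-9,28],[3,29,0,-12,28],[5,36,0,-15,28],[7,43,0,-18,28],[9,50,0,-21,28],[12,57,0,-24,28],[15,64,0,-27,28],[19,70,0,-30,28]]'
```

```text
t: 26.62
eef_pos: [606.5, -98.8, 82.7]
tcp_rot: [-3.142, 0.001, 2.199]
ft_force: [-1.9, -2.5, 0.1]
opening: 0.295
grip_force: 1.5
t: 27.45
eef_pos: [652.4, -41.9, 82.8]
tcp_rot: [3.141, 0.001, 2.722]
ft_force: [0.1, 0.2, 0.1]
opening: 0.291
grip_force: 0.0
```

```bash
python3 -m crank '[[0,7,0,-3,28],[1,15,0,-6,28],[2,22,0,-9,28],[3,29,0,-12,28],[5,36,0,-15,28],[7,43,0,-18,28],[9,50,0,-21,28],[12,57,0,-24,28],[15,64,0,-27,28],[19,70,0,-30,28]]'; python3 -m crank '[[0,0,0,0,28],[0,2,0,0,28],[0,4,0,0,28],[0,4,0,0,28]]'; python3 - <<'E'
from h import *
ax=np.array([525.3,14.3,0]);t=env.state()["eef_pos"]-ax; print(np.degrees(np.arctan2(t[1],t[0])),np.hypot(*t[:2]))
E
```

```text
t: 28.28
eef_pos: [663.6, 29.5, 82.8]
tcp_rot: [-3.14, 0.001, -3.037]
ft_force: [3.2, -46.0, -2.3]
opening: 0.294
grip_force: 25.7
t: 28.62
eef_pos: [663.6, 29.4, 82.7]
tcp_rot: [-3.136, 0.002, -3.039]
ft_force: [1.5, -26.3, -2.9]
opening: 0.296
grip_force: 13.1
6.21614446847592 139.13214481039157
```

```bash
python3 -m crank '[[0,-4,0,0,30],[0,-9,0,0,45],[0,-9,0,0,50],[0,-9,0,0,50]]'; python3 -m crank '[[0,0,-10,0,50],[0,0,-40,0,50],[0,0,-80,0,50],[0,0,-120,0,50],[0,0,-160,0,50],[0,0,-200,0,50],[0,0,-240,0,50],[0,0,-280,0,50],[0,0,-290,0,50]]'; python3 - <<'E'
from h import *
for n in ("wrist","top"):
    c=env.read_camera(n); np.savez(f"pics/{n}17.npz",**c)
C=ld("top17"); 
for nm,p in [("handle",[664,28,92.]),("button",[470,-242,34.])]:
    u,v=proj(C,np.array(p)); print(nm,u,v)
g=cv2.cvtColor(C["img"],cv2.COLOR_BGR2GRAY)
print("platter region");
for r in g[150:262:3,340:520:2]: print("".join(" .:-=+*#%@"[min(9,int(q)//26)] for q in r))
to([470,-242,300],95.8)
E
```

```text
t: 28.95
eef_pos: [663.7, 24.5, 82.3]
tcp_rot: [3.142, 0.0, -3.04]
ft_force: [-0.1, 0.4, 0.1]
opening: 0.467
grip_force: 0.0
t: 29.7
eef_pos: [664.1, 25.1, 380.1]
tcp_rot: [-3.14, 0.01, -3.039]
ft_force: [0.0, 0.4, -0.1]
opening: 0.527
grip_force: 0.0
handle 391.3744946348835 163.55567683789073
button 486.98275100221565 239.84215553457742
platter region
.:==+======+==+======+==+=+==:  .....:.::::::::::::::::::::::::::::::::::.-+**************
.:========+=+=++=++++==+++++=: .......:::::::::::::::::::::::::::::::::::::+**************
.:-===+++++===+++======+===+=.. ......:.:::::::::::::::::::::::::::::::::::=+=+***********
...-=======+=+=+++==+++++=++=.  ........:::::::::::::::::::::::::::::::::..-: :+*+++++++++
...:==++++=++******+++=++-.:-  ........::::::::::::::::::::::::::::::::::::.  :=======++=+
:..:=+*************+++=++.    . ......:::::::::::::::::::::::::::::::::::...  .=++==+++=++
=:--==+====++++++++++++=: .:  . ....:..::::::::::::::::::::::::::::::::::::.  .=++==+=+=++
+----==========++++++++=:-=:    ...:..::::::::::::::::::::::::::::::::::::... .=++++=+==+=
*=----===+==++=+
[... 2157 characters left out ...]
:+***+====
........................   ..........:.::::::::::::::::::::::::::::::::::::::::::+********
.:..:...:..:.............  ............::::::::::::::::::::::::::::::::::::::::::=********
::.:::.::::::::::::::..:.  .................::::::::::::::::::::::::::::::::::::.:---==+**
:::::::::::.:::.::::.:::.  .::....:.....................:.::.:::::::::::::::............:=
::::::::.:::::::::::::::.  .::::::::::::::::.:::.:..:........:............................
:::::::::::::::::::::::::  .::.::::::::::::.::::.::::::.:.:.::::.:::....:....:............
to [ 470 -242  300] rows [ 220.4 -245.7   74.4] 90.1 at [663.7  25.  375.4] [-179.9    0.3 -174.1] t 29.8 F [-0.6 -0.2 -0.5] open 49.7 grip 0.0
```

```bash
python3 -m crank '[[20,-22,0,7,0],[40,-44,0,14,0],[60,-66,0,21,0],[80,-88,0,28,0],[100,-110,0,35,0],[120,-132,0,42,0],[140,-154,0,49,0],[160,-176,0,56,0],[180,-200,0,63,0],[200,-225,0,70,0]]' |grep -E "eef|rot"; python3 - <<'E'
from h import *
to([470,-242,250],95.8)
E
```

```text
eef_pos: [486.1, -219.9, 370.4]
tcp_rot: [-3.14, -0.002, 2.016]
to [ 470 -242  250] rows [-13.2 -23.9 120.4] 19.7 at [ 486.1 -219.9  370.4] [-1.799e+02 -1.000e-01  1.155e+02] t 30.63 F [ 0.1 -0.6 -1.2] open 0.5 grip 0.0
```

```bash
python3 -m crank '[[-5,-10,30,7,0],[-10,-20,60,14,0],[-13,-24,90,20,0],[-13,-24,120,20,0],[-13,-24,140,20,0],[-13,-24,140,20,0],[-13,-24,140,20,0],[-13,-24,140,20,0]]' |grep -E "eef|rot"; python3 - <<'E'
from dots import *
c=env.read_camera("wrist"); np.savez("pics/w18.npz",**c); u,v=wproj(c,np.array([470,-242,34.])); print(u,v)
g=cv2.cvtColor(c["img"],cv2.COLOR_BGR2GRAY); U,V=int(u),int(v)
print(U-60,V-60)
for r in g[V-60:min(480,V+60):3,U-60:U+60:2]: print("".join(" .:-=+*#%@"[min(9,int(q)//26)] for q in r))
T=env.read_camera("top"); np.savez("pics/top18.npz",**T)
h=cv2.cvtColor(T["img"],cv2.COLOR_BGR2GRAY)
for r in h[150:262:3,340:450:2]: print("".join(" .:-=+*#%@"[min(9,int(q)//26)] for q in r))
to([470,-242,60],95.8)
E
```

```text
eef_pos: [471.9, -241.7, 232.6]
tcp_rot: [3.141, 0.0, 1.673]
314.2161238756695 212.85267724412697
254 152
#############*+================++++++++++++++==--===========
#############*+================++++++++++++++==--===========
#############*+=================++++++++++++===--===========
#############*==================++++++++++++===--===========
##########**#*==================+++++++++++++==--===========
##########**#*==================+++++++++++++=-:-===========
####*########*==================+++++++++++++=-:-===========
#############+=================++++++++++++++=-:-===========
#############+=================++++++++++++++=-:-===========
#############*+++++++++++======++++++++++++++=-:============
#############*+++++++===+++======++++++++==++=--============
#############*=---------------------------------============
#############*:                                :============
#############*:             ......             .--==========
#############*:         ..::::::::::.           :-==========
#############*:        .::::::::::::::.         :-==========
#############*:   
[... 3021 characters left out ...]
++++-==:..  ::....-++===--==::-:     .....::::::
+++++=++++++===:   .-:...:==-=====-:...    .....:::::::
++======+++++-==-..         ..:--==-      .....::::::::
+=========++++=-==-. .          ..:.     .....:::::::::
=============+++====-:.  :   :   .      ....:::::::::::
===============++++====---:::::.:::    .....:::::::::::
=================+++++========---:    ....:::::::::::::
=================-==+++++++-----:    ....::::::::::::::
=================---=+++++=----:   ......::::::::::::::
==================----=+======-.   ....::::::::::::::::
to [ 470 -242   60] rows [  0.3  -2.3 173.1] 0.1 at [ 472.1 -241.9  233.1] [1.799e+02 1.000e-01 9.590e+01] t 31.4 F [0.  0.3 0.8] open 0.5 grip 0.0
```

```bash
python3 -m crank '[[-1.5,-2,40,0,0],[-1.5,-2,80,0,0],[-1.5,-2,120,0,0],[-1.5,-2,150,0,0],[-1.5,-2,168,0,0],[-1.5,-2,173,0,0],[-1.5,-2,173,0,0],[-1.5,-2,173,0,0]]' |grep -E "eef|force"; python3 -m crank '[[0,0,4,0,0],[0,0,8,0,0],[0,0,10,0,0],[0,0,10,0,0]]'|grep -E "eef|force"
```

```text
eef_pos: [470.5, -243.9, 60.2]
ft_force: [0.3, -0.4, 0.2]
grip_force: 0.0
eef_pos: [470.8, -244.1, 51.0]
ft_force: [-1.5, 0.7, 19.9]
grip_force: 10.0
```

```bash
python3 -m crank '[[0,0,-6,0,0],[0,0,-10,0,0],[0,0,-10,0,0]]'|grep -E "eef|ft"; for i in 1 2 3 4 5 6; do python3 -m crank '[[0,0,1.7,0,0],[0,0,1.7,0,0]]'|grep -E "eef|ft"; done
```

```text
eef_pos: [470.1, -243.7, 59.9]
ft_force: [-0.5, 0.7, 0.1]
eef_pos: [469.8, -243.5, 56.9]
ft_force: [0.1, 0.6, 1.0]
eef_pos: [469.7, -243.5, 55.1]
ft_force: [0.7, 0.2, 2.3]
eef_pos: [469.8, -243.5, 53.5]
ft_force: [0.2, 0.2, 3.0]
eef_pos: [469.8, -243.5, 51.9]
ft_force: [-0.3, 0.2, 4.6]
eef_pos: [469.8, -243.5, 51.1]
ft_force: [-2.9, 1.2, 14.5]
eef_pos: [469.8, -243.5, 50.8]
ft_force: [-7.9, 4.6, 33.7]
```

```bash
python3 -m crank '[[0,0,-30,0,0],[0,0,-70,0,0],[0,0,-110,0,0],[0,0,-150,0,0],[0,0,-190,0,0],[0,0,-230,0,0],[20,0,-270,0,0],[50,0,-310,0,0],[80,10,-325,0,0],[110,20,-325,0,0]]'|grep -E "eef"; python3 -m crank '[[35,5,0,0,0],[70,10,0,0,0],[105,15,0,0,0],[105,15,0,0,0],[105,15,0,0,0],[105,15,0,0,0]]'|grep -E "eef"; python3 - <<'E'
from dots import *
c,p=look("w19"); ax=np.array([525.3,14.3,0]); ps=np.radians(95.6); X=np.array([np.cos(ps),np.sin(ps),0]);Y=np.array([-np.sin(ps),np.cos(ps),0])
t=np.radians(29.9); n=np.cos(t)*X-np.sin(t)*np.array([0,0,1]); P0=ax-9.2*X+np.array([0,0,100.3]); zh=np.cos(t)*np.array([0,0,1])+np.sin(t)*X
r=[]
for u,v in p:
    o,d=wray(c,u,v); s=o+d*((P0-o)@n)/(d@n); r.append(((s-P0)@Y,(s-P0)@zh))
r=np.array(r); r=r[(abs(r[:,0])<70)&(abs(r[:,1])<45)]; print(len(r),r[np.lexsort((r[:,0],np.round(r[:,1]/6)))].round(1).tolist())
s=env.state(); print(s["t"],s["ft_force"],[wproj(c,np.array(q,float)).round().tolist() for q in ([664,28,92],)])
E
```

```text
eef_pos: [478.8, -131.4, 378.0]
eef_pos: [482.8, -26.3, 373.5]
36 [[11.6, -44.5], [28.6, -44.0], [45.5, -43.3], [61.9, -43.8], [-56.2, -28.3], [-39.1, -27.8], [-22.1, -27.4], [-5.3, -27.0], [11.5, -26.8], [28.5, -26.8], [45.2, -26.6], [62.1, -26.4], [-56.1, -11.2], [-39.3, -11.0], [-22.3, -10.7], [-5.3, -10.4], [11.6, -10.0], [28.4, -9.6], [45.2, -9.3], [62.1, -9.1], [-56.1, 5.9], [-39.2, 6.2], [-22.3, 6.4], [-5.4, 6.7], [11.4, 7.0], [28.5, 7.3], [45.2, 7.6], [61.9, 8.8], [-56.1, 22.9], [-38.9, 22.4], [-22.3, 23.3], [-5.4, 23.7], [11.5, 24.1], [28.3, 24.2], [44.9, 23.9], [62.0, 24.7]]
35.0333 [-0.43753564 -0.14948926  0.91922201] [[467.0, 171.0]]
```

```bash
python3 -m crank '[[-30,0,0,0,0],[-60,0,0,0,0],[-90,0,0,0,0],[-90,0,0,0,0],[-90,0,0,0,0],[-90,0,0,0,0]]'|grep -E "eef"; python3 - <<'E'
from dots import *
import dots
b,q=look("w20")
c=ld("w19")
class S: read_camera=staticmethod(lambda s:c)
dots.env=S; _,p=look("tmp")
for n,k in (("w19",p),("w20",q)):
    k=k[(k[:,1]>60)]; print(n,[tuple(float(x) for x in y) for y in k[np.lexsort((k[:,0],np.round(k[:,1]/8)))].round(1)])
E
```

```text
eef_pos: [491.6, -116.3, 373.5]
w19 [(316.9, 156.1), (301.9, 166.2), (302.5, 171.9), (317.7, 166.6), (333.0, 166.6), (348.4, 166.8), (363.7, 167.2), (378.9, 167.7), (393.5, 168.4), (408.5, 168.7), (302.8, 177.8), (317.2, 177.9), (317.3, 172.3), (331.6, 178.1), (332.1, 172.5), (345.8, 178.3), (347.2, 172.8), (360.1, 178.7), (361.9, 173.1), (374.3, 179.0), (376.5, 173.5), (388.2, 179.4), (390.9, 174.0), (401.9, 179.9), (405.2, 174.5), (303.2, 183.1), (316.8, 188.0), (317.1, 183.2), (330.9, 183.3), (344.8, 183.5), (358.5, 183.7), (372.0, 184.1), (385.6, 184.4), (399.0, 184.9), (303.8, 188.1), (330.2, 188.2), (343.7, 188.5), (357.1, 188.9), (370.2, 189.2), (383.1, 189.6), (395.9, 189.9), (378.1, 232.8)]
w20 [(301.7, 81.4), (317.8, 81.6), (333.4, 81.7), (349.2, 82.1), (364.8, 82.7), (380.1, 83.8), (302.2, 90.4), (332.7, 90.6), (347.9, 91.0), (363.0, 91.5), (395.4, 84.6), (410.7, 85.3), (302.5, 98.8), (317.3, 98.8), (332.1, 99.0), (346.9, 99.4), (361.3, 99.8), (378.0, 92.1), (392.5, 93.2), (407.5, 93.9), (302.6, 106.7), (317.2, 106.7), (331.4, 106.9), (345.7, 107.2), (359.9, 107.4), (374.0, 108.0), (375.9, 100.4), (390.3, 101.1), (403.9, 102.2), (303.4, 114.1), (317.1, 114.1), (330.9, 114.3), (344.6, 114.7), (358.4, 115.0), (372.5, 115.8), (387.7, 108.7), (401.3, 109.5), (359.5, 119.5), (385.4, 116.0), (398.4, 116.7)]
```

```bash
python3 - <<'E'
from dots import *
A,B=ld("w19"),ld("w20")
R={5:[((301.9,166.2),(301.7,81.4)),((408.5,168.7),(410.7,85.3))],4:[((302.5,171.9),(302.2,90.4)),((405.2,174.5),(407.5,93.9))],3:[((302.8,177.8),(302.5,98.8)),((401.9,179.9),(403.9,102.2))],2:[((303.2,183.1),(302.6,106.7)),((399,184.9),(401.3,109.5))],1:[((303.8,188.1),(303.4,114.1)),((395.9,189.9),(398.4,116.7))]}
ax=np.array([525.3,14.3,0]); ps=np.radians(95.6); X=np.array([np.cos(ps),np.sin(ps),0]);Y=np.array([-np.sin(ps),np.cos(ps),0]); M={}
for r,l in R.items():
    q=[(lambda p:np.array([(p-ax)@X,(p-ax)@Y,p[2]]))(tri(A,B,*x)) for x in l]; M[r]=np.mean(q,0); print(r,q[0].round(1),q[1].round(1),M[r].round(1))
d=M[5]-M[1]; print(np.degrees(np.arctan2(d[0],d[2])),np.linalg.norm(d)/4)
h=ld("top18"); g=cv2.cvtColor(h["img"],cv2.COLOR_BGR2GRAY)[155:172,380:402]; ys,xs=np.where(g<60); print("handle blob",xs.mean()+380,ys.mean()+155,onz(ray(h,xs.mean()+380,ys.mean()+155),82).round(1))
E
```

```text
5 [  4.1  61.6 130.3] [  3.4 -53.4 130.8] [  3.7   4.1 130.5]
4 [ -4.   61.6 114.3] [ -4.9 -53.5 116.6] [ -4.5   4.  115.4]
3 [-12.4  61.7 101.6] [-13.3 -53.5 101. ] [-12.9   4.1 101.3]
2 [-20.7  61.9  87.8] [-21.4 -53.3  88.3] [-21.1   4.3  88.1]
1 [-29.   61.5  74.5] [-29.7 -52.7  75.6] [-29.4   4.4  75.1]
30.84082107984905 16.15353579792919
handle blob 391.25 166.08333333333334 [660.5  27.   82. ]
```

```bash
python3 - <<'E'
from dots import *
from scipy.optimize import least_squares
ax=np.array([525.3,14.3,42.])
for n in ("w1","w6","w11","w13","w15","w19","w20"):
    c=ld(n); g=cv2.GaussianBlur(cv2.cvtColor(c["img"],cv2.COLOR_BGR2GRAY),(3,3),0).astype(np.float32); pts=[]
    for a in np.radians(np.arange(0,360,3)):
        rs=np.arange(80,112,.5); w=[wproj(c,ax+[r*np.cos(a),r*np.sin(a),0]) for r in rs]; w=np.array(w,np.float32)
        if w.min()<2 or w[:,0].max()>637 or w[:,1].max()>300: continue
        s=cv2.remap(g,w[:,0].copy(),w[:,1].copy(),1).ravel(); d=np.gradient(s); i=d.argmax()
        if d[i]>3 and s[max(0,i-6)]<60: pts.append(ax[:2]+rs[i]*np.array([np.cos(a),np.sin(a)]))
    P=np.array(pts); f=least_squares(lambda x:np.hypot(P[:,0]-x[0],P[:,1]-x[1])-x[2],[*ax[:2],95],loss="soft_l1",f_scale=.5)
    print(n,len(P),f.x.round(2),np.median(abs(f.fun)).round(2))
E
```

```text
w1 102 [525.44  13.01  91.6 ] 0.39
w6 99 [525.49  10.78  92.  ] 0.38
w11 83 [525.03  10.75  92.12] 0.28
w13 86 [524.86  10.91  92.1 ] 0.25
w15 86 [524.86  10.84  92.16] 0.25
w19 99 [525.05  10.6   92.11] 0.25
w20 91 [525.03  11.01  92.2 ] 0.32
```

```bash
python3 - <<'E'
from cell import env
s=env.state(); print(s["t"],s["ft_force"]); print(env.job_done())
E
```

```text
35.5833 [-0.47779914 -0.82398113 -1.17998698]
the job is handed in; nothing more can be done
None
```

The job is handed in at about 35.6 s: the large panel is seated in the holder, the turntable is at its scanning stop and the start button was pressed to its stop. The panel sits roughly 2–3 mm off centre, away from the handle (I nudged it slightly too far and left it), I pushed the handle against its stop at 46 N at the fingers, and I pressed the button twice because the first press was unclear.

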